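# Stand the washed eggs in the dimpled egg rack

### The arm

A 6-joint arm with a two-finger parallel gripper is mounted at the origin on the work surface. World frame = base frame: x ahead of the robot, y to its left, z up, the work surface at z = 0. Lengths are in mm, angles in rad, forces in N, time in s.
With the tool pointing down it reaches from about 250 to 775 mm from the base axis. Payload 4 kg.
Tool frame: the origin (TCP) lies midway between the tips of the shut fingers; the grasp point (between the pads) lies grasp_offset behind it (grasp_offset is the distance from the TCP to the grasp point, in mm); z points along the fingers, y is the direction in which the jaws open and shut (so a half turn about z gives the same grasp; the last joint's range is limited). The gripper opens to 85 mm and grips with 20 to 120 N. Pads are 22 mm wide; open, the fingers measure 114 mm over their backs; the gripper's body (76 mm by 85 mm) begins 54 mm behind the grasp point. The pads swing forward as they close: fully open they stand 13 mm farther back than shut.
Start: joints at [-1.306, 0.087, 1.371, -0, 1.684, -0.103], TCP at [197.758, -513.234, 231.341] pointing down, gripper open.
Joint ranges: [-3.1, 3.1], [-0.76, 2.03], [0.27, 2.55], [-1.08, 4.22], [0.17, 2.65], [-2.57, 2.57]. Speed limits (rad/s): [2.79, 2.79, 3.14, 3.14, 3.14, 3.14].

### API

Orientations are given as a rotation vector (axis times angle).
In Python, from rig import get_obs, snapshot, finish_job, silhouettes, pinpoint, grasp_offset gives the robot as it stands.
- The arm moves only by the tool step_arm, never from a script. Its argument "moves" is a list of rows, each a list of 3 entries, a list of its own where there are three numbers: the shift along the tool's x, y, z in mm, then the turn, a rotation vector about the tool's x, y, z in degrees, then the gripper's target within -1 to 1 (fully open at 1, half-way at 0, shut at -1). In form: [[[x, y, z], [wx, wy, wz], fingers], ...]. A call has 1 to 20 rows; each row shifts and turns the commanded pose from where the row before left it, along the tool's axes as they then stand; what a row does not reach is not made up. A row lasts 1/12 s, in which the tool goes at most 41.7 mm and 7.16 degrees, less where a joint would pass 70% of its speed; a pose out of reach is approached as far as the arm can. A call with a gripper value outside its range is refused whole. The fingers move at their own pace and stop on an object; "force" is the grip in N (left out, the last holds). Time passes only in rows, so rows that do not move let the fingers close. It gives the time, the measured TCP pose, the force and the opening at its end, in the units of the state.
- get_obs(): the state, without advancing time (a new reading comes with each control period).
- snapshot(name): name is "side" or "top"; returns a dict with "img" (420x560x3 uint8, red, green, blue), "fovy" (degrees; the focal length in pixels is half the picture's height over the tangent of half this angle, whatever the lens; pixels are square), "cx", "cy" (the principal point, pixels), "rvec" (rotation vector, rad) and "tvec" (3), from world to camera coordinates, as OpenCV has them. Camera axes: x right, y down, z forward; pixel columns grow to the right and rows downward; lengths in mm; the calibration is good to about 2 mm. A picture is of the moment at which its call begins. There is no depth.
- finish_job(): hands the job in, once; it reports no verdict.
Trained networks look in a picture, given as the dict that the camera call returned (one of the last four; its "shot" number tells which), for a name from the list of things; names that differ only in an ending like _2 or _b are one class to them, and where a whole thing is asked for, a point or a joint stands for the part that bears it (a point fixed in the world has none). Each returns a list of dicts, best first, with "p" (0 to 1); they miss things now and then, are a little off and sometimes report something else, mostly with a low value. They report only what shows in the picture. A call takes as long as a camera call. They do not tell look-alikes from the thing itself.
- silhouettes(picture, name): "pixels" (420x560 bool, what is visible of it) and "at" ([column, row] in pixels, amid what is visible of it).
- pinpoint(picture, name): "at" ([column, row] in pixels: a listed point, or the origin of a listed thing).
The state is a dict: "clock": time; "joint_pos": joint angles; "joint_velocities": joint speeds; "joint_torque": joint torques, N m; "tool_pos": TCP position; "ee_rot": TCP orientation; "force": force on the tool from outside, world axes, zero at the start; "torque": the same for the moment, N m; "opening": finger opening in mm.
Only numpy, scipy, OpenCV 4.12 (cv2) and the standard library are available. Lean on these libraries where they do the work, as an engineer would, in place of code of your own. Each camera call takes 0.05 s, during which the arm holds its last target.

### The job

Two washed eggs, a large one and a small one, lean in the white drip stands: stand each of them upright, pointed end down, in the empty dimple of its own size in the egg rack (large egg in the wide one, small egg in the narrow one) and let go. The eggs are raw, and the dimples stand at differing heights: lower each egg until you feel it touch, never pressing it down hard nor letting it drop even a few millimetres, and do not disturb the eggs already in the rack or the other things on the counter.

Things in the scene. Friction and masses are not known exactly. Their poses are not given: they have to be found in the camera images.
- egg_large: Loose plain raw egg, the larger of two sizes: 66 mm long, 50 mm across at its widest, 85 g give or take a quarter. Origin: its pointed end (lower pole); z runs along its axis to the blunt end; widest 37 mm from the origin. At the start it leans in its stand. The shell bears a grip of up to 75 N a side, but cracks if pressed down on its cup with over 12 N or dropped by more than 5 mm.
- egg_small: Loose plain raw egg, the smaller of two sizes: 54 mm long, 42 mm across at its widest, 58 g give or take a quarter. Origin: its pointed end (lower pole); z runs along its axis to the blunt end; widest 30 mm from the origin. At the start it leans in its stand. The shell bears a grip of up to 75 N a side, but cracks if pressed down on its cup with over 12 N or dropped by more than 5 mm.
- stand_large: White ceramic drip stand, fixed; holds the large egg at the start, leaning about 0.5 rad from upright towards the stand's -x side. Origin: centre of the foot of its stem, on the counter; footplate 70 mm (x, -23 to +47) by 56 mm, 12 mm high. The conical cup around the egg's tip ends about 12 mm up the egg and is narrower than the egg; on the -x side a 10 mm thick prop bears its waist from below.
- stand_small: White ceramic drip stand, fixed; holds the small egg at the start, leaning about 0.5 rad from upright towards the stand's -x side. Origin: centre of the foot of its stem, on the counter; footplate 70 mm (x, -23 to +47) by 56 mm, 12 mm high. The conical cup around the egg's tip ends about 11 mm up the egg and is narrower than the egg; on the -x side a 10 mm thick prop bears its waist from below.
- rack: Aluminium base plate, fixed, 80 mm (x) by 300 mm (y) by 12 mm high, carrying four dimpled pads in a row along its y axis, 70 mm apart, in an order that changes. Two pads hold eggs already. Origin: centre of its underside on the counter; y runs along the row, x across it.
- pad_wide: Empty square grey block, 54 mm wide, 22 mm high, on the rack. Origin: centre of its underside, 12 mm above the counter. In its middle a black rubber dimpled cup (rim 38 mm wide inside, 45-degree walls, gives 1 mm per 4 N) on a stiff stem, at a hidden height of its own that this pose does not tell: a seated large egg's tip is 26 mm above this origin with the cup fully down, up to 66 mm fully up. Feel for it.
- pad_narrow: Empty square grey block, 44 mm wide, 22 mm high, on the rack. Origin: centre of its underside, 12 mm above the counter. In its middle a black rubber dimpled cup (rim 30 mm wide inside, 45-degree walls, gives 1 mm per 4 N) on a stiff stem, at a hidden height of its own that this pose does not tell: a seated small egg's tip is 25 mm above this origin with the cup fully down, up to 65 mm fully up. Feel for it.
- kept_large: A large egg like the other, already standing upright in the second wide pad of the row; leave it. Origin: its lower pole.
- kept_small: A small egg already standing upright in the second narrow pad of the row; leave it. Origin: its lower pole.
- teacup: White cup, 64 mm across, 50 mm high, standing between the stands; leave it. Origin: centre of its underside.
- sauce_bottle: Brown glass bottle, 64 mm across, 200 mm high; leave it. Origin: centre of its underside.
- spice_jar: Glass jar with steel cap, 56 mm across, 85 mm high; leave it. Origin: centre of its underside.
- bowl: Heavy white bowl that does not shift, 120 mm across, 50 mm high, beyond the rack; leave it. Origin: centre of its underside.
- spatula: Wooden spatula, 255 mm long, 50 mm wide, 10 mm thick, lying flat beyond the rack; leave it. Origin: on its underside, where handle (-x) and blade (+x) meet.
Mind the look-alikes: they are no part of the job. Leave any red look-alike of the egg_large alone.

How it is judged:
By the outcome, as a careful person would: the job done as asked, in the order asked, and still so for the second after the job is handed in, with the robot touching nothing.
It also fails if it takes over 67 s, if anything falls off the work surface, if the arm or the gripper's body presses on something with over 40 N, if the wrist force passes 120 N, or if a joint passes its speed limit or range.

## Working session

There is one attempt and no reset: what is moved stays moved. The work goes in short steps, Python scripts to look and compute and a tool call to move; the robot and the scene stay as the last step left them, time stands still between calls to the robot, and variables do not carry over. Pictures are saved under pics/ and viewed, and the job is handed in when it is done.

Besides the shell and the picture viewer there is one more tool, called after "Request:" by a JSON object that holds its "api" and its "payload", one argument or row to a line. step_arm: Moves the arm, as the interface text tells. Its arguments: {"type":"object","properties":{"moves":{"type":"array"},"force":{"type":"number"}},"required":["moves"]}

```bash
mkdir -p pics; ls
python3 - <<'E'
from rig import *
import cv2
print(grasp_offset, get_obs())
for n in("side","top"):
    s=snapshot(n); cv2.imwrite(f"pics/{n}0.png",s["img"][:,:,::-1]); print(n,{k:v for k,v in s.items() if k!="img"})
E
```

```text
pics
18.700000000000003 {'clock': 0.0, 'joint_pos': array([-1.30610318e+00,  8.79656784e-02,  1.37233178e+00,  3.84889080e-06,
        1.68360020e+00, -1.03111946e-01]), 'joint_velocities': array([-8.10712926e-05,  1.15930078e-03, -2.08981626e-04, -2.48538774e-04,
        1.86565164e-04,  1.42401764e-03]), 'joint_torque': array([-5.36688676e-04, -3.51863551e+01, -3.13271284e+01, -1.70656790e-04,
        1.07993244e-02, -2.54933116e-05]), 'tool_pos': array([ 197.6155257 , -512.71089595,  230.09397243]), 'ee_rot': array([-3.08635846e+00, -5.74076272e-01,  2.86002693e-04]), 'force': array([0.70874358, 0.11986402, 0.20270916]), 'torque': array([0.05766948, 0.00862943, 0.02273788]), 'opening': 85.48881756936093}
side {'fovy': 47.76228530969983, 'cx': 266.8317909683363, 'cy': 206.1849089244045, 'rvec': array([ 0.32311241, -2.84328719,  1.09044679]), 'tvec': array([ 577.54886149,  117.45981493, 1275.79065833]), 'shot': 1}
top {'fovy': 51.34920106294449, 'cx': 277.39555121290414, 'cy': 209.48458605521793, 'rvec': array([ 2.12680642, -2.1467742 ,  0.16854009]), 'tvec': array([ 29.47252188, 594.66412482, 883.25080993]), 'shot': 2}
```

View pics/side0.png

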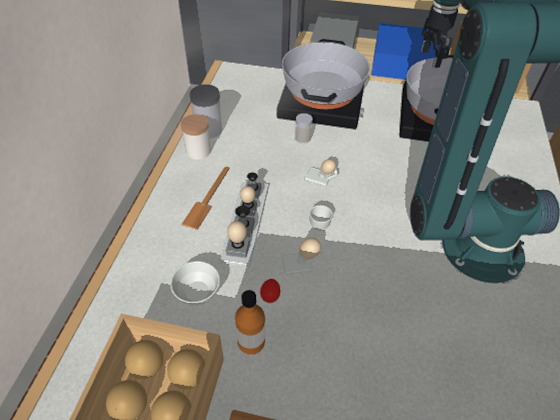

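View pics/top0.png

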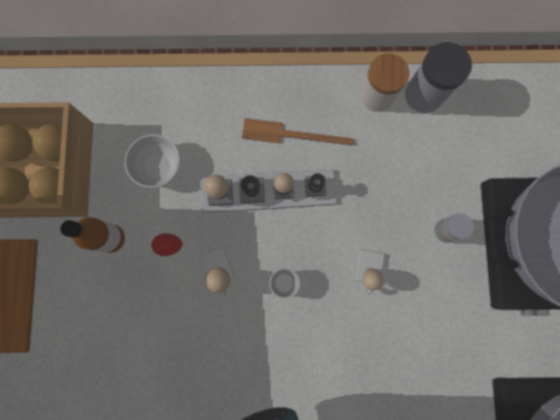

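```bash
cat > h.py <<'E'
import numpy as np, cv2
from scipy.spatial.transform import Rotation as R
def K(s):
    f=210/np.tan(np.radians(s["fovy"]/2)); return np.array([[f,0,s["cx"]],[0,f,s["cy"]],[0,0,1]])
def proj(s,P):
    return cv2.projectPoints(np.array(P,float).reshape(-1,3),s["rvec"],s["tvec"],K(s),None)[0].reshape(-1,2)
def Pm(s): return K(s)@np.c_[R.from_rotvec(s["rvec"]).as_matrix(),s["tvec"]]
def tri(s1,a,s2,b):
    X=cv2.triangulatePoints(Pm(s1),Pm(s2),np.array(a,float).reshape(2,1),np.array(b,float).reshape(2,1))[:,0]; X=X[:3]/X[3]
    e=max(np.linalg.norm(proj(s1,X)[0]-a),np.linalg.norm(proj(s2,X)[0]-b)); return X,e
def onz(s,px,z):
    r=R.from_rotvec(s["rvec"]).as_matrix(); d=r.T@np.linalg.inv(K(s))@np.array([px[0],px[1],1.]); c=-r.T@s["tvec"]
    return c+d*(z-c[2])/d[2]
E
python3 - <<'E'
from rig import *
from h import *
import pickle
S=snapshot("side");T=snapshot("top")
np.set_printoptions(precision=1,suppress=True)
D={}
for n in "egg_large egg_small stand_large stand_small rack pad_wide pad_narrow kept_large kept_small teacup sauce_bottle spice_jar bowl spatula".split():
    a=pinpoint(S,n);b=pinpoint(T,n)
    sa=silhouettes(S,n);sb=silhouettes(T,n)
    D[n]=(a,b,sa,sb)
    print(n,[(np.array(q["at"]),round(q["p"],2)) for q in a],[(np.array(q["at"]),round(q["p"],2)) for q in b],'| sil',[(np.array(q["at"]),round(q["p"],2),q["pixels"].sum()) for q in sa],[(np.array(q["at"]),round(q["p"],2),q["pixels"].sum()) for q in sb])
    for q in a:
        for w in b:
            X,e=tri(S,q["at"],T,w["at"])
            if e<6: print("    tri",X,e)
pickle.dump((S,T,D),open("d.pkl","wb"))
E
```

```text
egg_large [(array([301.4, 256.2]), 0.92), (array([272.9, 281.7]), 0.78)] [(array([181.4, 242.5]), 0.87), (array([217.3, 270.8]), 0.66)] | sil [(array([268.7, 291.5]), 0.71, np.int64(371))] [(array([163.5, 245.8]), 0.8, np.int64(579)), (array([151.6, 161.7]), 0.69, np.int64(2318)), (array([217.7, 282.9]), 0.68, np.int64(500))]
    tri [466.6 152.6  31.6] 0.20063128460513066
    tri [526.  233.9  14.7] 1.4761495984414599
egg_small [(array([244.6, 228.6]), 0.57), (array([323.1, 172.7]), 0.48)] [(array([369.9, 277.1]), 0.67), (array([219.7, 271.7]), 0.21)] | sil [(array([194.7, 281.3]), 0.65, np.int64(1758)), (array([328. , 167.2]), 0.48, np.int64(156))] [(array([373.1, 281.5]), 0.65, np.int64(339))]
    tri [ 454.3 -171.    27.5] 1.6469893661276842
stand_large [(array([299.2, 263.8]), 0.81)] [(array([221.1, 268.4]), 0.86), (array([219.8, 272.4]), 0.7)] | sil [(array([296.6, 264.1]), 0.75, np.int64(481)), (array([202.7, 210.9]), 0.46, np.int64(665))] [(array([217. , 259.4]), 0.83, np.int64(551))]
    tri [471.6 149.7  -7.8] 0.6420712840478136
    tri [467.4 152.3  -3.7] 1.464791830879503
[... 2332 characters left out ...]
jar [(array([304.4, 139.6]), 0.62)] [(array([443.8, 229.4]), 0.89)] | sil [(array([303.8, 126.9]), 0.63, np.int64(452))] [(array([451.3, 228.6]), 0.86, np.int64(916))]
    tri [ 548.5 -346.5   -2.9] 2.6939880889928327
bowl [(array([199. , 290.6]), 0.58)] [(array([157.5, 166.2]), 0.56)] | sil [(array([193.6, 282.4]), 0.64, np.int64(1653))] [(array([151.5, 162.5]), 0.67, np.int64(2314))]
    tri [700.9 294.7   5.6] 1.2185445064798623
spatula [(array([206.8, 197.4]), 0.62)] [(array([295.2, 135.1]), 0.9)] | sil [(array([202.4, 208.4]), 0.56, np.int64(678))] [(array([273.5, 133.3]), 0.84, np.int64(1286)), (array([217.5, 257.3]), 0.57, np.int64(532))]
    tri [777.9 -18.6  -1.1] 0.6900446508277949
```

Run:
```python
import pickle,cv2,numpy as np
S,T,D=pickle.load(open("d.pkl","rb"))
def crop(s,x,y,w,h,k): return cv2.resize(s["img"][y:y+h,x:x+w,::-1],None,fx=k,fy=k,interpolation=cv2.INTER_CUBIC)
a=crop(S,270,220,66,50,6);b=crop(T,185,240,66,70,6)[:300];c=crop(S,295,145,66,50,6);d=crop(T,345,240,66,50,6)
cv2.imwrite("pics/z1.png",np.vstack([np.hstack([a,b[:300]]),np.hstack([c,d])]))
cv2.imwrite("pics/z2.png",np.vstack([np.hstack([crop(T,195,160,150,60,5)]),np.hstack([crop(S,215,165,75,55,5),crop(S,215,215,75,55,5)])]))
```

```text
(no output)
```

View pics/z1.png

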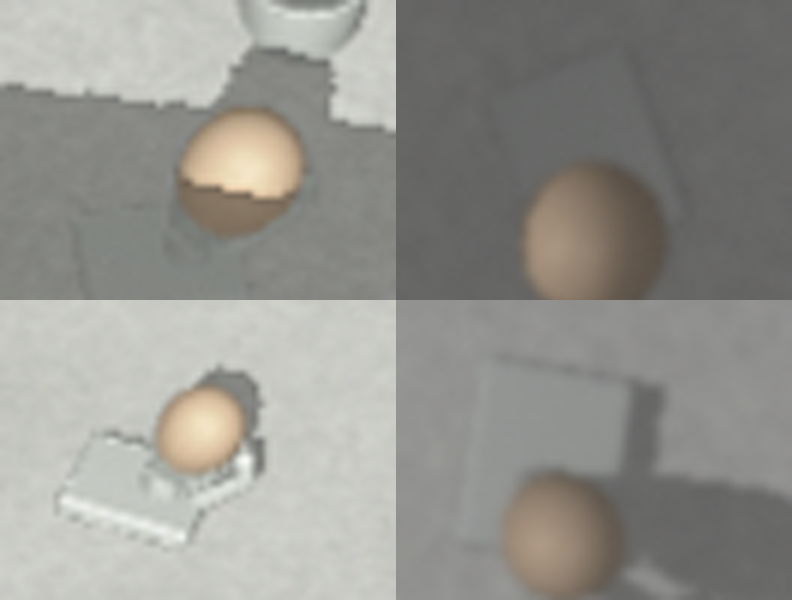

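View pics/z2.png

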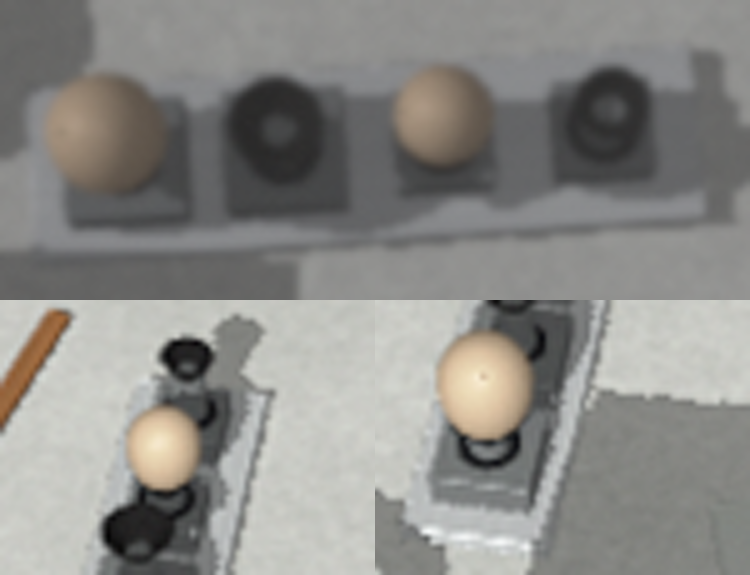

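```bash
cat > fit.py <<'E'
from h import *
import pickle
from scipy.optimize import least_squares
from scipy.ndimage import distance_transform_edt
np.set_printoptions(precision=2,suppress=True)
S,T,D=pickle.load(open("d.pkl","rb"))
def eggpts(L,W,c,n=24,m=32):
    t=np.linspace(0,np.pi,n); z=np.where(t<np.pi/2,c-c*np.cos(t),c-(L-c)*np.cos(t)); r=W/2*np.sin(t)
    ph=np.linspace(0,2*np.pi,m,endpoint=False)
    return np.stack([np.outer(r,np.cos(ph)),np.outer(r,np.sin(ph)),np.outer(z,np.ones(m))],-1).reshape(-1,3)
DIM=dict(large=(66,50,37),small=(54,42,30))
def mask(s,seed,rr=26):
    im=s["img"].astype(float); m=((im[...,0]+1)/(im[...,2]+1)>1.2)&(im[...,0]>60)
    y,x=np.mgrid[:420,:560]; m&=(np.hypot(x-seed[0],y-seed[1])<rr)
    n,l,st,ce=cv2.connectedComponentsWithStats(m.astype(np.uint8)); i=l[int(round(seed[1])),int(round(seed[0]))]
    return l==i
def supp(pts2,th):
    d=np.stack([np.cos(th),np.sin(th)],1); return (d@pts2.T).max(1)
th=np.linspace(0,2*np.pi,48,endpoint=False)
def maskpts(m):
    c=max(cv2.findContours(m.astype(np.uint8),cv2.RETR_EXTERNAL,cv2.CHAIN_APPROX_NONE)[0],key=len)[:,0].astype(float)
    return c
def rot(az,lean): # axis leans toward azimuth az
    return R.from_euler("ZY",[az,lean]).as_matrix()
def pose_pts(kind,p): return eggpts(*DIM[kind])@rot(p[3],p[4]).T+p[:3]
E
cat > f1.py <<'E'
from fit import *
def stand(cor):
    c=[onz(T,p,12) for p in cor]; return c
# corners: +x edge two corners (a,b), and a -x-ish one
for n,c in dict(large=[(222.3,248),(201.8,257.5),(232.8,275.8)],small=[(359.8,250),(384.3,253.3),(356.5,280.8)]).items():
    q=stand(c); print(n,[v[:2] for v in q],"lens",np.linalg.norm(q[0]-q[1]),np.linalg.norm(q[0]-q[2]),"edge az+90 deg",np.degrees(np.arctan2(*(q[1]-q[0])[1::-1])))
    az0={'large':(q[1]-q[0]),'small':(q[0]-q[1])}[n]; yaw=np.arctan2(az0[1],az0[0])-np.pi/2; print("yaw",np.degrees(yaw))
    mid=(q[0]+q[1])/2; o=mid[:2]-47*np.array([np.cos(yaw),np.sin(yaw)]); print("origin",o)
    seeds={'large':((310,247),(217,281)),'small':((328.5,167),(373,279))}[n]
    ms=mask(S,seeds[0]);mt=mask(T,seeds[1]); print(ms.sum(),mt.sum())
    def res(p,full=False):
        P=pose_pts(n,p); r=[]
        for s,m in((S,ms),(T,mt)):
            r.append((supp(proj(s,P),th)-supp(maskpts(m),th)-0.5))
        r=np.r_[tuple(r)]
        return r if full else np.r_[r,(p[3]-(yaw+np.pi))/0.1,(p[4]-0.5)/0.03]
    p0=np.r_[o,30,yaw+np.pi,0.5]
    f=least_squares(res,p0,loss="soft_l1"); r=res(f.x,True); print("fit",f.x,"rms",np.sqrt((r[:48]**2).mean()),np.sqrt((r[48:]**2).mean()), "az-180 deg",np.degrees(f.x[3])-180)
    print("axis",rot(f.x[3],f.x[4])[:,2])
E
python3 f1.py
```

```text
large [array([516.64, 145.07]), array([496.4 , 189.49]), array([456.4, 121.7])] lens 48.80634984951944 64.61686595660751 edge az+90 deg 114.49983040746534
yaw 24.499830407465343
origin [463.75 147.79]
349 454
fit [461.65 153.48  34.52   3.54   0.42] rms 0.3669498126522728 0.5589833753920966 az-180 deg 22.763643720436676
axis [-0.38 -0.16  0.91]
small [array([ 509.49, -154.84]), array([ 501.83, -207.86]), array([ 443.31, -145.14])] lens 53.57040162295768 66.88880837840736 edge az+90 deg -98.22431629533372
yaw -8.224316295333715
origin [ 459.14 -174.63]
169 296
fit [ 458.44 -173.03   33.25    2.83    0.47] rms 0.2879297614872671 0.7645381605861669 az-180 deg -18.0119775845028
axis [-0.43  0.14  0.89]
```

Run:
```python
import pickle,cv2,numpy as np
S,T,D=pickle.load(open("d.pkl","rb"))
def crop(s,x,y,w,h,k):
    im=cv2.resize(s["img"][y:y+h,x:x+w,::-1],None,fx=k,fy=k,interpolation=cv2.INTER_CUBIC)
    im=np.clip(im.astype(float)*1.6,0,255).astype(np.uint8)
    for i in range(0,w,5): cv2.putText(im,str(x+i),(i*k,8),0,.3,(0,255,255)); cv2.line(im,(i*k+k//2,10),(i*k+k//2,14),(0,255,255))
    for i in range(0,h,5): cv2.putText(im,str(y+i),(0,i*k+k//2+3),0,.3,(0,255,0))
    return im
cv2.imwrite("pics/z3.png",np.vstack([np.hstack([crop(T,235,170,40,30,10),crop(T,300,170,40,30,10)]),np.hstack([crop(S,222,200,40,30,10),crop(S,238,170,40,30,10)])]))
```

```text
(no output)
```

View pics/z3.png

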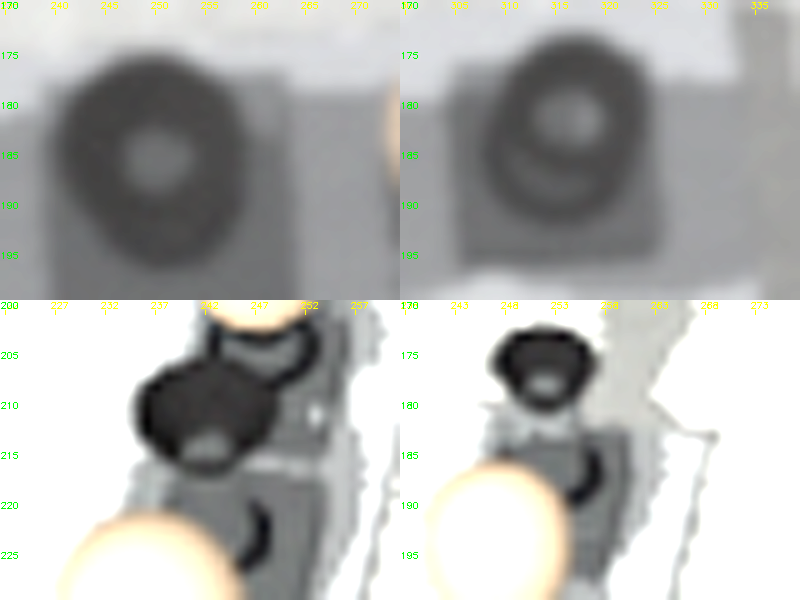

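```bash
cat > f2.py <<'E'
from fit import *
ph=np.linspace(0,2*np.pi,72,endpoint=False)
def dm(s,box,thr):
    k=6
    x,y,w,h=box; g=cv2.cvtColor(s["img"],cv2.COLOR_RGB2GRAY)[y:y+h,x:x+w]
    G=cv2.resize(g,None,fx=k,fy=k,interpolation=cv2.INTER_CUBIC)
    n,l,st,ce=cv2.connectedComponentsWithStats((G<thr).astype(np.uint8)); i=1+np.argmax(st[1:,4])
    c=maskpts(l==i); return (c+0.5)/k-0.5+[x,y]
for n,bt,bs,tt,ts,ri,p0 in (("wide",(236,170,26,30),(230,204,20,16),50,70,19,(645,80,60)),("narrow",(304,170,24,26),(245,171,14,12),50,90,15,(650,-58,70))):
    ct=dm(T,bt,tt); cs=dm(S,bs,ts)
    print(n,"top bbox",ct.min(0),ct.max(0),"side",cs.min(0),cs.max(0))
    up=np.radians(np.arange(-175,0,5)) # image up half
    side=np.radians(np.arange(-170,-9,5))
    def res(p):
        P=np.c_[p[0]+p[3]*np.cos(ph),p[1]+p[3]*np.sin(ph),np.full(72,p[2])]
        return np.r_[supp(proj(T,P),up)-supp(ct,up),supp(proj(S,P),side)-supp(cs,side)]
    f=least_squares(res,np.r_[p0,ri+1.5],loss="soft_l1"); r=res(f.x)
    print(" rim centre",f.x[:3],"ro",f.x[3],"rms",np.sqrt((r[:len(up)]**2).mean()),np.sqrt((r[len(up):]**2).mean()))
    print(" -> seated tip z", f.x[2]-(11.3 if n=="wide" else 8.4), "range", 38,78 )
# kept eggs upright
for n,seeds in (("large",((237,233),(213,186))),("small",((248,194),(283,184)))):
    ms=mask(S,seeds[0]);mt=mask(T,seeds[1])
    def res(p):
        P=eggpts(*DIM[n])+p
        return np.r_[tuple(supp(proj(s,P),th)-supp(maskpts(m),th)-0.5 for s,m in((S,ms),(T,mt)))]
    f=least_squares(res,np.r_[640,150 if n=="large" else 10,40],loss="soft_l1"); r=res(f.x); print("kept",n,f.x,"rms",np.sqrt((r**2).mean()))
# teacup check height
E
python3 f2.py
```

```text
wide top bbox [241.08 176.25] [258.08 195.92] side [235.25 203.58] [249.42 217.58]
 rim centre [638.65  80.51  92.77] ro 18.03194867214533 rms 0.168699549853148 0.3414816848090512
 -> seated tip z 81.47028729702774 range 38 78
narrow top bbox [308.58 174.58] [322.75 191.08] side [246.75 172.25] [257.25 181.08]
 rim centre [648.82 -57.79  81.66] ro 13.35345487655648 rms 0.3161717727217812 0.2669317646288505
 -> seated tip z 73.25811231974878 range 38 78
kept large [637.83 150.73  47.96] rms 0.5385798487339283
kept small [645.54  11.79  48.05] rms 0.40621918553310526
```

Run:
```python
s=open("f2.py").read()
s=s.replace("(230,204,20,16)","(230,206,14,14)").replace("# kept eggs","\nimport sys;sys.exit()\n#")
s=s.replace("np.r_[p0,ri+1.5]","np.r_[p0,0]").replace("p[3]*np","(ri+RO)*np").replace("-supp(ct,up)","-supp(ct,up)-p[3]").replace("-supp(cs,side)","-supp(cs,side)-p[3]").replace("side=np.radians(np.arange(-170,-9,5))","side=np.radians(np.arange(-170,-84 if n=='wide' else -9,5))")
for ro in (0.5,1.5,3):
    print("RO",ro); 
    try: exec(s.replace("RO",str(ro)))
    except SystemExit: pass
```

```text
RO 0.5
wide top bbox [241.08 176.25] [258.08 195.92] side [235.25 205.58] [243.42 217.58]
 rim centre [641.    80.81  88.77] ro 1.0717593564058332 rms 0.11636837652048508 0.3060701235380621
 -> seated tip z 77.47061157078898 range 38 78
narrow top bbox [308.58 174.58] [322.75 191.08] side [246.75 172.25] [257.25 181.08]
 rim centre [648.36 -57.6   83.63] ro 0.9719523543012073 rms 0.33269028862007594 0.36305216069890617
 -> seated tip z 75.22945912513246 range 38 78
RO 1.5
wide top bbox [241.08 176.25] [258.08 195.92] side [235.25 205.58] [243.42 217.58]
 rim centre [640.88  80.75  89.72] ro 1.5759032333156495 rms 0.12665142711420216 0.3568448920582787
 -> seated tip z 78.4215532094838 range 38 78
narrow top bbox [308.58 174.58] [322.75 191.08] side [246.75 172.25] [257.25 181.08]
 rim centre [648.17 -57.5   84.77] ro 1.467035419027919 rms 0.34044992807692265 0.4136864710870911
 -> seated tip z 76.37230035125486 range 38 78
RO 3
wide top bbox [241.08 176.25] [258.08 195.92] side [235.25 205.58] [243.42 217.58]
 rim centre [640.68  80.67  91.16] ro 2.3342928741770725 rms 0.14141534319068866 0.4354406652730623
 -> seated tip z 79.85948838635416 range 38 78
narrow top bbox [308.58 174.58] [322.75 191.08] side [246.75 172.25] [257.25 181.08]
 rim centre [647.88 -57.35  86.5 ] ro 2.21351924057236 rms 0.3518338994628771 0.4915807030720913
 -> seated tip z 78.09921510877683 range 38 78
```

```bash
cat > f3.py <<'E'
from fit import *
for n,yaw,lean in (("large",23.5,.5),("large",23.5,.42),("small",-8,.5),("small",-14,.48)):
    seeds={'large':((310,247),(217,281)),'small':((328.5,167),(373,279))}[n]
    ms=mask(S,seeds[0]);mt=mask(T,seeds[1])
    def res(p):
        P=pose_pts(n,np.r_[p,np.pi+np.radians(yaw),lean])
        return np.r_[tuple(supp(proj(s,P),th)-supp(maskpts(m),th)-0.5 for s,m in((S,ms),(T,mt)))]
    f=least_squares(res,[460,0,30],loss="soft_l1"); ax=rot(np.pi+np.radians(yaw),lean)[:,2]
    print(n,yaw,lean,"tip",f.x,"waist",f.x+ax*DIM[n][2],"rms",np.sqrt((res(f.x)**2).mean()))
E
python3 f3.py
cat > plan.py <<'E'
from h import *
from rig import get_obs
np.set_printoptions(precision=2,suppress=True)
def tool(yaw,lean,sx=1):
    # tool z = -(axis leaning toward yaw+180); tool y horizontal; tool x ~ azimuth yaw
    y=np.radians(yaw); ax=np.array([-np.cos(y)*np.sin(lean),-np.sin(y)*np.sin(lean),np.cos(lean)])
    z=-ax; x0=np.array([np.cos(y),np.sin(y),0])*sx; yv=np.cross(z,x0); yv/=np.linalg.norm(yv); x=np.cross(yv,z)
    return np.c_[x,yv,z]
def rel(Rt,pt):
    o=get_obs(); Rc=R.from_rotvec(o["ee_rot"]).as_matrix(); p=o["tool_pos"]
    print("clock",o["clock"],"tcp",p,"F",o["force"],"open",o["opening"],"j",np.degrees(o["joint_pos"]))
    print("world delta",np.array(pt)-p,"| in tool now",Rc.T@(np.array(pt)-p))
    rv=np.degrees(R.from_matrix(Rc.T@Rt).as_rotvec()); print("rot tool deg",rv,"| shift in target frame",Rt.T@(np.array(pt)-p))
E
python3 - <<'E'
from plan import *
print(R.from_rotvec(get_obs()["ee_rot"]).as_matrix())
E
```

```text
large 23.5 0.5 tip [463.62 154.56  35.67] waist [447.36 147.49  68.14] rms 0.5525599945670991
large 23.5 0.42 tip [461.44 153.6   34.47] waist [447.61 147.58  68.25] rms 0.4694627997796255
small -8 0.5 tip [ 459.57 -171.     33.65] waist [ 445.33 -169.     59.98] rms 0.6444919669338702
small -14 0.48 tip [ 458.88 -172.23   33.38] waist [ 445.44 -168.88   59.99] rms 0.5998618274992915
[[ 0.93  0.36 -0.  ]
 [ 0.36 -0.93 -0.  ]
 [-0.    0.   -1.  ]]
```

Run:
```python
from plan import *
Rt=tool(23.5,.48); w=np.array([447.4,147.5,68.2])
print(Rt)
rel(Rt,w-60*Rt[:,2])
```

```text
[[ 0.81  0.4   0.42]
 [ 0.35 -0.92  0.18]
 [ 0.46  0.   -0.89]]
clock 3.0 tcp [ 197.73 -513.24  231.36] F [0.2  0.27 0.09] open 85.63334644995585 j [-74.84   4.99  78.53  -0.    96.46  -5.91]
world delta [ 224.26  649.69 -109.94] | in tool now [ 442.84 -525.65  109.86]
rot tool deg [ 0.59 27.5  -2.38] | shift in target frame [ 361.44 -506.38  312.12]
```

Request:
{"api": "step_arm", "payload": {
  "moves": [
    [[22,-26,2],[0,0,0],1],
    [[22,-26,2],[0,0,0],1],
    [[22,-26,2],[0,0,0],1],
    [[22,-26,2],[0,0,0],1],
    [[22,-26,2],[0,0,0],1],
    [[22,-26,2],[0,0,0],1],
    [[22,-26,2],[0,0,0],1],
    [[22,-26,2],[0,0,0],1],
    [[22,-26,2],[0,0,0],1],
    [[22,-26,2],[0,0,0],1],
    [[22,-26,2],[0,0,0],1],
    [[22,-26,2],[0,0,0],1],
    [[22,-26,2],[0,0,0],1],
    [[22,-26,2],[0,0,0],1],
    [[22,-26,2],[0,0,0],1],
    [[22,-26,2],[0,0,0],1],
    [[22,-26,2],[0,0,0],1],
    [[22,-26,2],[0,0,0],1],
    [[22,-26,2],[0,0,0],1],
    [[22,-26,2],[0,0,0],1]
  ],
  "force": 25
}}

```text
clock: 4.67
tool_pos: [421.6, 132.1, 191.5]
ee_rot: [3.088, 0.575, 0.002]
force: [0.6, -1.5, -0.3]
opening: 85.5
```

Request:
{"api": "step_arm", "payload": {
  "moves": [
    [[0,0,0],[0,4,-0.3],1],
    [[0,0,0],[0,4,-0.3],1],
    [[0,0,0],[0,4,-0.3],1],
    [[0,0,0],[0,4,-0.3],1],
    [[0,0,0],[0,4,-0.3],1],
    [[0,0,0],[0,4,-0.3],1],
    [[0,0,0],[0,3.5,-0.3],1],
    [[0,0,0],[0,0,0],1]
  ]
}}

```text
clock: 5.33
tool_pos: [419.3, 129.7, 189.8]
ee_rot: [-2.91, -0.597, -0.713]
force: [-0.2, 0.6, -0.5]
opening: 85.4
```

Run:
```python
from plan import *
Rt=tool(23.5,.48); w=np.array([447.4,147.5,68.2])
rel(Rt,w-60*Rt[:,2]); rel(Rt,w+21*Rt[:,2])
```

```text
clock 5.3333 tcp [419.34 129.68 189.76] F [-0.21  0.6  -0.46] open 85.36217443465446 j [  3.38 -29.52 115.49   9.19  68.08  68.74]
world delta [  2.66   6.78 -68.34] | in tool now [-26.96  -5.78  62.95]
rot tool deg [ 0.64  0.05 -0.17] | shift in target frame [-27.    -5.16  62.99]
clock 5.3333 tcp [419.34 129.68 189.76] F [-0.21  0.6  -0.46] open 85.36217443465446 j [  3.38 -29.52 115.49   9.19  68.08  68.74]
world delta [  36.96   21.69 -140.18] | in tool now [-26.9   -6.68 143.95]
rot tool deg [ 0.64  0.05 -0.17] | shift in target frame [-27.    -5.16 143.99]
```

Request:
{"api": "step_arm", "payload": {
  "moves": [
    [[-7,-1.3,16],[0.6,0,0],1],
    [[-7,-1.3,16],[0,0,0],1],
    [[-6.5,-1.3,16],[0,0,0],1],
    [[-6.5,-1.3,15],[0,0,0],1],
    [[0,0,15],[0,0,0],1],
    [[0,0,10],[0,0,0],1],
    [[0,0,0],[0,0,0],1]
  ]
}}

```text
clock: 5.92
tool_pos: [433.8, 141.6, 98.3]
ee_rot: [-2.901, -0.6, -0.701]
force: [-0.2, -0.0, -0.3]
opening: 85.8
```

```bash
cat > look.py <<'E'
import sys
from plan import *
from rig import *
S=snapshot("side");T=snapshot("top")
import pickle; pickle.dump((S,T),open("last.pkl","wb"))
def crop(s,c,k=6,w=66,h=50):
    x=int(c[0]-w//2);y=int(c[1]-h//2); return cv2.resize(s["img"][y:y+h,x:x+w,::-1],None,fx=k,fy=k,interpolation=cv2.INTER_CUBIC)
P=np.array([float(v) for v in sys.argv[2:5]])
cs=proj(S,P)[0];ct=proj(T,P)[0];print(cs,ct)
cv2.imwrite(f"pics/{sys.argv[1]}.png",np.hstack([crop(S,cs),crop(T,ct)]))
E
python3 look.py g1 447 147 75;python3 - <<'E'
from plan import *
Rt=tool(23.5,.48); w=np.array([447.4,147.5,68.2])
rel(Rt,w+21*Rt[:,2])
E
```

```text
[310.3  245.62] [216.97 280.33]
clock 6.0167 tcp [434.83 141.61 100.82] F [1.13 0.63 0.53] open 85.60019354243586 j [  4.85 -22.88 121.82  10.3   55.32  67.54]
world delta [ 21.46   9.75 -51.25] | in tool now [-2.67 -0.4  56.35]
rot tool deg [ 0.02  0.09 -0.12] | shift in target frame [-2.76 -0.39 56.34]
```

View pics/g1.png

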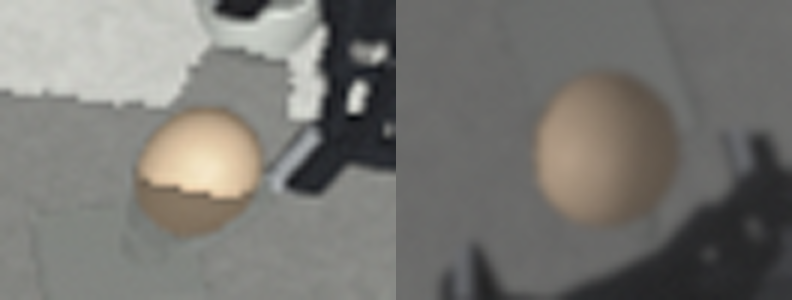

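Request:
{"api": "step_arm", "payload": {
  "moves": [
    [[-1,-0.1,8],[0,0,0],1],
    [[-1,-0.1,8],[0,0,0],1],
    [[-0.7,-0.1,8],[0,0,0],1],
    [[0,-0.1,8],[0,0,0],1],
    [[0,0,8],[0,0,0],1],
    [[0,0,8],[0,0,0],1],
    [[0,0,7],[0,0,0],1],
    [[0,0,0],[0,0,0],1],
    [[0,0,0],[0,0,0],1],
    [[0,0,0],[0,0,0],1]
  ]
}}

```text
clock: 6.85
tool_pos: [455.8, 151.0, 50.8]
ee_rot: [-2.9, -0.6, -0.709]
force: [-0.7, 0.2, 0.1]
opening: 85.6
```

```bash
python3 look.py g2 447 147 75;python3 - <<'E'
from plan import *
Rt=tool(23.5,.48); w=np.array([447.4,147.5,68.2])
rel(Rt,w+21*Rt[:,2])
E
```

```text
[310.3  245.62] [216.97 280.33]
clock 6.95 tcp [455.94 150.98  51.28] F [-0.26 -0.38  0.17] open 85.6960758937783 j [  6.18 -15.58 123.02  10.85  46.59  67.16]
world delta [ 0.36  0.39 -1.7 ] | in tool now [-0.36 -0.21  1.73]
rot tool deg [ 0.06 -0.05 -0.12] | shift in target frame [-0.36 -0.21  1.73]
```

View pics/g2.png

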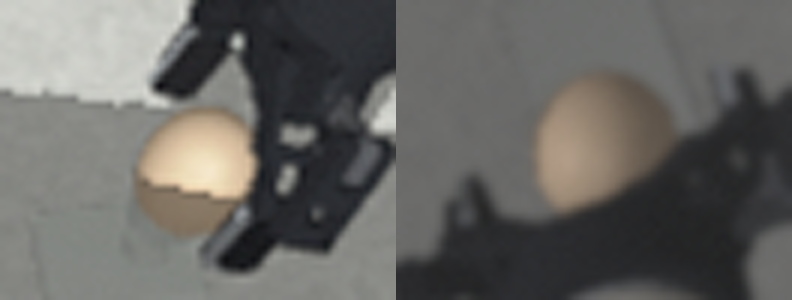

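Request:
{"api": "step_arm", "payload": {
  "moves": [
    [[0,0,1.5],[0,0,0],0.4],
    [[0,0,0],[0,0,0],0.4],
    [[0,0,0],[0,0,0],0.3],
    [[0,0,0],[0,0,0],0.2],
    [[0,0,0],[0,0,0],0.1],
    [[0,0,0],[0,0,0],0.0],
    [[0,0,0],[0,0,0],-0.2],
    [[0,0,0],[0,0,0],-0.4],
    [[0,0,0],[0,0,0],-1],
    [[0,0,0],[0,0,0],-1]
  ],
  "force": 25
}}

```text
clock: 7.78
tool_pos: [456.4, 151.2, 49.6]
ee_rot: [-2.9, -0.6, -0.71]
force: [-1.2, -1.2, 2.8]
opening: 48.8
```

```bash
python3 look.py g3 447 147 75
```

```text
[310.3  245.62] [216.97 280.33]
```

View pics/g3.png

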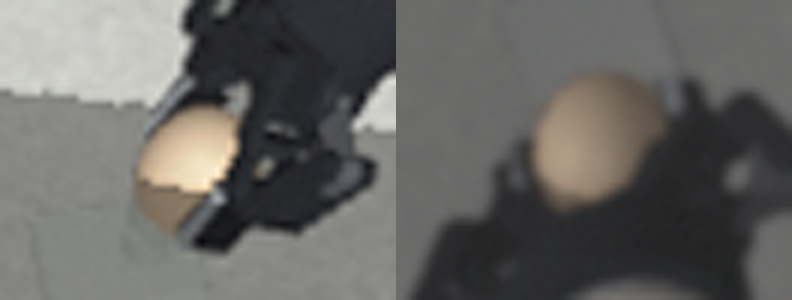

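Request:
{"api": "step_arm", "payload": {
  "moves": [
    [[1,0,-1.8],[0,0,0],-1],
    [[1,0,-1.8],[0,0,0],-1],
    [[2,0,-3.6],[0,0,0],-1],
    [[3,0,-5.4],[0,0,0],-1],
    [[5,0,-9],[0,0,0],-1],
    [[8,0,-16],[0,0,0],-1],
    [[10,0,-20],[0,0,0],-1],
    [[10,0,-20],[0,0,0],-1],
    [[10,0,-20],[0,0,0],-1],
    [[10,0,-20],[0,0,0],-1],
    [[5,0,-10],[0,0,0],-1],
    [[0,0,0],[0,0,0],-1],
    [[0,0,0],[0,0,0],-1]
  ]
}}

```text
clock: 8.97
tool_pos: [455.1, 150.7, 192.7]
ee_rot: [-2.9, -0.6, -0.71]
force: [-0.4, -0.7, -2.0]
opening: 48.5
```

Run:
```python
from plan import *
# upright tool, tool x along +rack y (az 93.2) or other
for az in (93.2,-86.8):
    print(az); rel(tool(az,0),np.array([641.2,80.8,190]))
```

```text
93.2
clock 8.9667 tcp [455.09 150.68 192.68] F [-0.36 -0.73 -2.03] open 48.50226308990559 j [  6.15 -23.29 111.41   8.64  65.68  71.05]
world delta [186.11 -69.88  -2.68] | in tool now [125.71 137.98  68.46]
rot tool deg [ 16.74 -24.   -68.41] | shift in target frame [-80.16 181.92   2.68]
-86.8
clock 8.9667 tcp [455.09 150.68 192.68] F [-0.36 -0.73 -2.03] open 48.50226308990559 j [  6.15 -23.29 111.41   8.64  65.68  71.05]
world delta [186.11 -69.88  -2.68] | in tool now [125.71 137.98  68.46]
rot tool deg [-26.38 -18.4  107.75] | shift in target frame [  80.16 -181.92    2.68]
```

Request:
{"api": "step_arm", "payload": {
  "moves": [
    [[0,0,0],[0,-4,0],-1],
    [[0,0,0],[0,-4,0],-1],
    [[0,0,0],[0,-4,0],-1],
    [[0,0,0],[0,-4,0],-1],
    [[0,0,0],[0,-4,0],-1],
    [[0,0,0],[0,-4,0],-1],
    [[0,0,0],[0,-3.5,0],-1],
    [[0,0,0],[0,0,-5.8],-1],
    [[0,0,0],[0,0,-5.8],-1],
    [[0,0,0],[0,0,-5.8],-1],
    [[0,0,0],[0,0,-5.8],-1],
    [[0,0,0],[0,0,-5.8],-1],
    [[0,0,0],[0,0,-5.8],-1],
    [[0,0,0],[0,0,-5.8],-1],
    [[0,0,0],[0,0,-5.8],-1],
    [[0,0,0],[0,0,-5.8],-1],
    [[0,0,0],[0,0,-5.8],-1],
    [[0,0,0],[0,0,-5.8],-1],
    [[0,0,0],[0,0,-5.9],-1],
    [[0,0,0],[0,0,0],-1]
  ]
}}

```text
clock: 10.63
tool_pos: [454.0, 150.5, 190.0]
ee_rot: [-2.157, -2.28, 0.006]
force: [0.5, 0.0, -1.2]
opening: 48.5
```

```bash
python3 - <<'E'
from plan import *
rel(tool(93.2,0),np.array([641.2,80.8,190]))
E
python3 look.py g4 455 150 195
```

```text
clock 10.6333 tcp [454.03 150.5  189.97] F [ 0.48  0.03 -1.17] open 48.53960547400987 j [11.52 -3.32 91.65  0.03 91.95  8.36]
world delta [187.17 -69.7    0.03] | in tool now [-79.92 183.04  -0.9 ]
rot tool deg [-0.28  0.01 -0.04] | shift in target frame [-80.04 182.99  -0.03]
[310.28 214.63] [205.7  275.76]
```

View pics/g4.png

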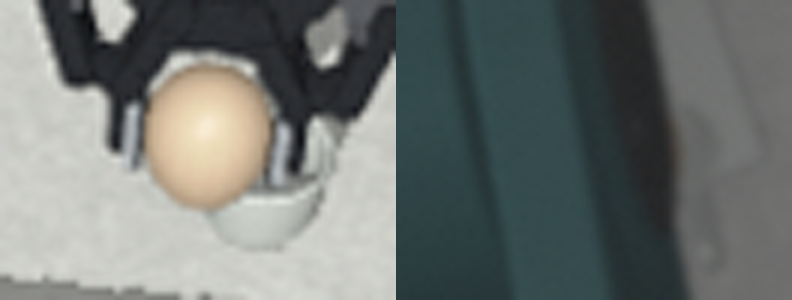

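```bash
cat > held.py <<'E'
import sys
from fit import *
from rig import get_obs
S,T=pickle.load(open("last.pkl","rb"))
n=sys.argv[1]; seed=[float(v) for v in sys.argv[2:4]]
o=get_obs(); Rc=R.from_rotvec(o["ee_rot"]).as_matrix(); p0=o["tool_pos"]
ms=mask(S,seed,20); c=maskpts(ms); print("px",ms.sum(), c.min(0),c.max(0))
flip=np.diag([1,-1,-1.])
def pts(p): # p: dx,dz of waist in tool frame, tilt about tool y
    E=eggpts(*DIM[n])-[0,0,DIM[n][2]]
    return (E@flip.T@R.from_euler("y",p[2]).as_matrix().T+[p[0],p[3],p[1]])@Rc.T+p0
def res(p): return np.r_[supp(proj(S,pts(p)),th)-supp(c,th)-0.5,p[3]/3,p[2]/.5]
f=least_squares(res,[0,-20,0,0],loss="soft_l1"); r=res(f.x)[:48]
J=np.linalg.inv(f.jac.T@f.jac)
print("tool dx %.1f dz %.1f tilt %.1f deg dy %.1f"%(f.x[0],f.x[1],np.degrees(f.x[2]),f.x[3]),"rms",np.sqrt((r**2).mean()),"sig(0.4px)",0.4*np.sqrt(np.diag(J))*[1,1,57,1])
tip=p0+Rc@(np.array([f.x[0],f.x[3],f.x[1]])+R.from_euler("y",f.x[2]).as_matrix()@[0,0,DIM[n][2]]); print("tip",tip,"tip-tcp",tip-p0)
E
python3 held.py large 311 213
```

```text
px 404 [301. 200.] [322. 223.]
tool dx 13.7 dz -34.6 tilt -7.2 deg dy -1.0 rms 0.22359868415818368 sig(0.4px) [6.28 6.87 2.62 0.29]
tip [452.87 159.6  188.54] tip-tcp [-1.46  9.03 -2.15]
```

```bash
sed -i 's#p\[3\]/3,p\[2\]/.5\]#p[3]/3,p[2]/.5,p[0]/1.0]#' held.py; python3 held.py large 311 213
```

```text
px 404 [301. 200.] [322. 223.]
tool dx 0.0 dz -19.6 tilt -2.3 deg dy -0.5 rms 0.25695986499074797 sig(0.4px) [0.4  0.54 1.44 0.2 ]
tip [453.82 149.12 173.34] tip-tcp [ -0.5   -1.46 -17.35]
```

Request:
{"api": "step_arm", "payload": {
  "moves": [
    [[-4,9,0],[0,0,0],-1],
    [[-8,18,0],[0,0,0],-1],
    [[-8,18,0],[0,0,0],-1],
    [[-8,18,0],[0,0,0],-1],
    [[-8,18,0],[0,0,0],-1],
    [[-8,18,0],[0,0,0],-1],
    [[-8,18,0],[0,0,0],-1],
    [[-8,18,0],[0,0,0],-1],
    [[-8,18,0],[0,0,0],-1],
    [[-8,18,0],[0,0,0],-1],
    [[-4,9,0],[0,0,0],-1],
    [[0,3,10],[0,0,0],-1],
    [[0,0,15],[0,0,0],-1],
    [[0,0,15],[0,0,0],-1],
    [[0,0,10],[0,0,0],-1],
    [[0,0,5],[0,0,0],-1],
    [[0,0,0],[0,0,0],-1],
    [[0,0,0],[0,0,0],-1],
    [[0,0,0],[0,0,0],-1]
  ]
}}

```text
clock: 12.32
tool_pos: [642.6, 80.8, 138.7]
ee_rot: [2.16, 2.28, 0.002]
force: [-0.0, 0.3, -1.3]
opening: 48.8
```

```bash
python3 - <<'E'
from plan import *
rel(tool(93.2,0),np.array([641.2,80.8,112]))
E
python3 look.py g5 641 81 110
```

```text
clock 12.3167 tcp [642.57  80.8  138.72] F [-0.05  0.3  -1.27] open 48.82601134091108 j [ 2.14 19.17 72.26  0.02 88.47 -0.94]
world delta [ -1.37   0.   -26.72] | in tool now [ 0.07 -1.41 26.72]
rot tool deg [ 0.1  -0.02 -0.12] | shift in target frame [ 0.08 -1.37 26.72]
[241.84 204.38] [248.65 182.15]
```

View pics/g5.png

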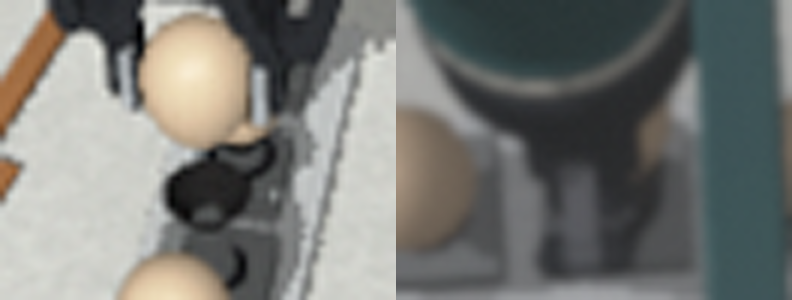

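```bash
sed -n 1,3p look.py >/dev/null; python3 held.py large 241.5 192
python3 - <<'E'
from h import *; import pickle
S,T=pickle.load(open("last.pkl","rb"))
for z in (34,85,89,121,158): print(z,proj(S,(641.2,80.8,z)))
E
```

```text
px 350 [231. 181.] [252. 203.]
tool dx 0.1 dz -18.7 tilt 2.4 deg dy -1.0 rms 1.5567873807812076 sig(0.4px) [0.4  0.57 1.96 0.33]
tip [641.65  82.33 120.68] tip-tcp [ -1.08   1.6  -18.3 ]
34 [[242.83646712 223.02959503]]
85 [[242.1401722  210.65399799]]
89 [[242.08377701 209.6516582 ]]
121 [[241.62278282 201.4581784 ]]
158 [[241.0669825  191.57966212]]
```

Request:
{"api": "step_arm", "payload": {
  "moves": [
    [[0,-1.5,7],[0,0,0],-1],
    [[0,0,8],[0,0,0],-1],
    [[0,0,8],[0,0,0],-1],
    [[0,0,5],[0,0,0],-1],
    [[0,0,3],[0,0,0],-1],
    [[0,0,0],[0,0,0],-1],
    [[0,0,0],[0,0,0],-1]
  ]
}}

```text
clock: 13.0
tool_pos: [640.5, 80.5, 106.0]
ee_rot: [-2.161, -2.279, 0.001]
force: [-0.5, 0.8, -1.0]
opening: 48.8
```

Request:
{"api": "step_arm", "payload": {
  "moves": [
    [[0,0,0.8],[0,0,0],-1],
    [[0,0,0.8],[0,0,0],-1],
    [[0,0,0.8],[0,0,0],-1],
    [[0,0,0.8],[0,0,0],-1],
    [[0,0,0],[0,0,0],-1]
  ]
}}

```text
clock: 13.42
tool_pos: [640.6, 80.5, 103.2]
ee_rot: [-2.161, -2.28, 0.0]
force: [-0.6, 0.4, -1.9]
opening: 48.6
```

Request:
{"api": "step_arm", "payload": {
  "moves": [
    [[0,0,0.6],[0,0,0],-1],
    [[0,0,0.6],[0,0,0],-1],
    [[0,0,0.6],[0,0,0],-1],
    [[0,0,0],[0,0,0],-1]
  ]
}}

```text
clock: 13.75
tool_pos: [640.5, 80.6, 101.3]
ee_rot: [-2.161, -2.28, 0.0]
force: [0.0, 0.2, -0.8]
opening: 48.7
```

Request:
{"api": "step_arm", "payload": {
  "moves": [
    [[0,0,0.6],[0,0,0],-1],
    [[0,0,0.6],[0,0,0],-1],
    [[0,0,0],[0,0,0],-1],
    [[0,0,0],[0,0,0],-1]
  ]
}}

```text
clock: 14.08
tool_pos: [640.6, 80.6, 100.2]
ee_rot: [-2.161, -2.28, 0.0]
force: [0.4, 0.4, -0.4]
opening: 48.6
```

```bash
python3 look.py g6 641 81 90
```

```text
[242.12 209.47] [249.31 184.3 ]
```

View pics/g6.png

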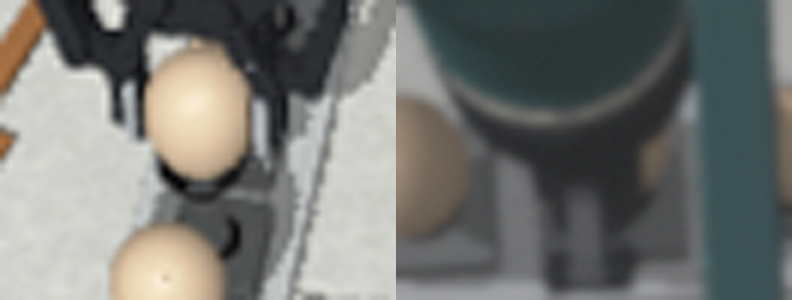

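Request:
{"api": "step_arm", "payload": {
  "moves": [
    [[0,0,0.6],[0,0,0],-1],
    [[0,0,0.6],[0,0,0],-1],
    [[0,0,0],[0,0,0],-1],
    [[0,0,0],[0,0,0],-1]
  ]
}}

```text
clock: 14.52
tool_pos: [640.5, 80.6, 99.0]
ee_rot: [-2.161, -2.28, 0.0]
force: [0.8, -0.9, -1.6]
opening: 48.6
```

Request:
{"api": "step_arm", "payload": {
  "moves": [
    [[0,0,0.6],[0,0,0],-1],
    [[0,0,0.6],[0,0,0],-1],
    [[0,0,0],[0,0,0],-1],
    [[0,0,0],[0,0,0],-1]
  ]
}}

```text
clock: 14.85
tool_pos: [640.6, 80.6, 97.8]
ee_rot: [-2.161, -2.28, 0.0]
force: [-0.1, -0.2, -0.9]
opening: 48.5
```

Request:
{"api": "step_arm", "payload": {
  "moves": [
    [[0,0,0.6],[0,0,0],-1],
    [[0,0,0.6],[0,0,0],-1],
    [[0,0,0],[0,0,0],-1],
    [[0,0,0],[0,0,0],-1]
  ]
}}

```text
clock: 15.18
tool_pos: [640.6, 80.5, 96.6]
ee_rot: [-2.161, -2.28, 0.0]
force: [0.8, 0.0, -0.9]
opening: 49.1
```

Request:
{"api": "step_arm", "payload": {
  "moves": [
    [[0,0,0.6],[0,0,0],-1],
    [[0,0,0.6],[0,0,0],-1],
    [[0,0,0],[0,0,0],-1],
    [[0,0,0],[0,0,0],-1]
  ]
}}

```text
clock: 15.52
tool_pos: [640.6, 80.6, 95.4]
ee_rot: [-2.161, -2.28, 0.0]
force: [-0.1, -0.7, -1.9]
opening: 48.3
```

Request:
{"api": "step_arm", "payload": {
  "moves": [
    [[0,0,0.6],[0,0,0],-1],
    [[0,0,0.6],[0,0,0],-1],
    [[0,0,0],[0,0,0],-1],
    [[0,0,0],[0,0,0],-1]
  ]
}}

```text
clock: 15.85
tool_pos: [640.5, 80.6, 94.2]
ee_rot: [-2.161, -2.28, 0.0]
force: [0.1, -0.3, -0.3]
opening: 48.3
```

Request:
{"api": "step_arm", "payload": {
  "moves": [
    [[0,0,0.6],[0,0,0],-1],
    [[0,0,0.6],[0,0,0],-1],
    [[0,0,0],[0,0,0],-1],
    [[0,0,0],[0,0,0],-1]
  ]
}}

```text
clock: 16.18
tool_pos: [640.6, 80.5, 93.1]
ee_rot: [-2.161, -2.28, 0.0]
force: [0.7, 0.2, -1.3]
opening: 48.4
```

Request:
{"api": "step_arm", "payload": {
  "moves": [
    [[0,0,0.6],[0,0,0],-1],
    [[0,0,0.6],[0,0,0],-1],
    [[0,0,0],[0,0,0],-1],
    [[0,0,0],[0,0,0],-1]
  ]
}}

```text
clock: 16.52
tool_pos: [640.7, 80.6, 92.0]
ee_rot: [-2.161, -2.28, -0.0]
force: [-0.8, -0.4, -0.6]
opening: 48.7
```

Request:
{"api": "step_arm", "payload": {
  "moves": [
    [[0,0,0.6],[0,0,0],-1],
    [[0,0,0.6],[0,0,0],-1],
    [[0,0,0],[0,0,0],-1],
    [[0,0,0],[0,0,0],-1]
  ]
}}

```text
clock: 16.85
tool_pos: [640.9, 80.7, 91.1]
ee_rot: [-2.161, -2.28, -0.001]
force: [-0.4, 0.3, 0.4]
opening: 48.8
```

Request:
{"api": "step_arm", "payload": {
  "moves": [
    [[0,0,0.6],[0,0,0],-1],
    [[0,0,0],[0,0,0],-1],
    [[0,0,0],[0,0,0],-1]
  ]
}}

```text
clock: 17.1
tool_pos: [640.9, 80.7, 90.6]
ee_rot: [2.161, 2.28, 0.001]
force: [-0.0, 0.9, 2.9]
opening: 48.3
```

```bash
python3 look.py g7 641 81 90; python3 -c "
from plan import *
o=get_obs();print(o['force'],o['torque'],o['tool_pos'])"
```

```text
[242.12 209.47] [249.31 184.3 ]
[0.57 0.26 2.28] [ 0.12  0.   -0.02] [640.92  80.68  90.58]
```

View pics/g7.png

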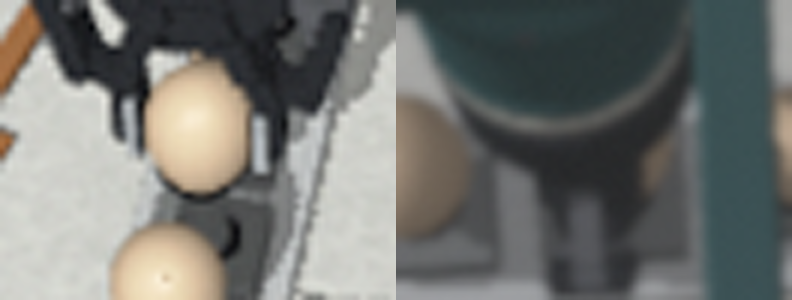

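Request:
{"api": "step_arm", "payload": {
  "moves": [
    [[0,0,0],[0,0,0],0.1],
    [[0,0,0],[0,0,0],0.15],
    [[0,0,0],[0,0,0],0.2],
    [[0,0,0],[0,0,0],0.25],
    [[0,0,0],[0,0,0],0.35],
    [[0,0,0],[0,0,0],0.5],
    [[0,0,0],[0,0,0],0.7],
    [[0,0,0],[0,0,0],0.8],
    [[0,0,0],[0,0,0],0.8]
  ]
}}

```text
clock: 17.95
tool_pos: [640.6, 80.5, 90.0]
ee_rot: [-2.161, -2.28, 0.0]
force: [-0.6, -0.3, 0.3]
opening: 77.2
```

```bash
python3 look.py g8 641 81 90; python3 -c "
from plan import *
o=get_obs();print(o['force'],o['torque'],o['tool_pos'])"
```

```text
[242.12 209.47] [249.31 184.3 ]
[-0.04  0.28  1.03] [-0.09  0.01  0.03] [640.6   80.54  90.06]
```

View pics/g8.png

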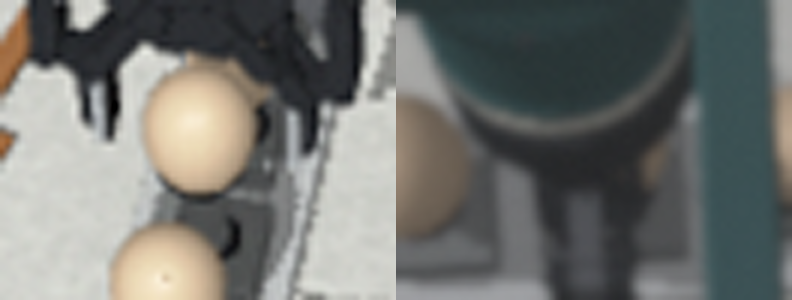

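Request:
{"api": "step_arm", "payload": {
  "moves": [
    [[0,0,-3],[0,0,0],0.8],
    [[0,0,-5],[0,0,0],0.9],
    [[0,0,-10],[0,0,0],1],
    [[0,0,-20],[0,0,0],1],
    [[0,0,-30],[0,0,0],1],
    [[0,0,-30],[0,0,0],1],
    [[0,0,-30],[0,0,0],1],
    [[0,-20,0],[0,0,0],1],
    [[10,-25,0],[0,0,0],1],
    [[20,-25,0],[0,0,0],1],
    [[25,-25,0],[0,0,0],1],
    [[25,-25,0],[0,0,0],1],
    [[25,-25,0],[0,0,0],1],
    [[25,-25,0],[0,0,0],1],
    [[25,-25,0],[0,0,0],1],
    [[25,-15,0],[0,0,0],1],
    [[25,-15,0],[0,0,0],1],
    [[20,-10,0],[0,0,0],1],
    [[15,0,0],[0,0,0],1],
    [[0,0,0],[0,0,0],1]
  ]
}}

```text
clock: 19.72
tool_pos: [392.3, 310.1, 219.7]
ee_rot: [-2.156, -2.284, -0.005]
force: [0.8, -0.5, 0.9]
opening: 85.5
```

Request:
{"api": "step_arm", "payload": {
  "moves": [
    [[0,0,0],[0,0,7],1],
    [[0,0,0],[0,0,7],1],
    [[0,0,0],[0,0,7],1],
    [[0,0,0],[0,0,7],1],
    [[0,0,0],[0,0,7],1],
    [[0,0,0],[0,0,7],1],
    [[0,0,0],[0,0,7],1],
    [[0,0,0],[0,0,7],1],
    [[0,0,0],[0,0,7],1],
    [[0,0,0],[0,0,7],1],
    [[0,0,0],[0,0,7],1],
    [[0,0,0],[0,0,7],1],
    [[0,0,0],[0,0,7],1],
    [[0,0,0],[0,0,7],1],
    [[0,0,0],[0,0,6],1],
    [[0,0,0],[0,0,0],1]
  ]
}}

```text
clock: 21.05
tool_pos: [393.7, 306.9, 219.2]
ee_rot: [-3.126, 0.303, -0.001]
force: [-0.4, -0.0, 0.3]
opening: 85.4
```

```bash
python3 - <<'E'
from plan import *
Rt=tool(-10,.48); w=np.array([445.4,-169,60])
rel(Rt,w-60*Rt[:,2])
E
python3 look.py g9 641 81 90
```

```text
clock 21.05 tcp [393.69 306.92 219.22] F [-0.37 -0.    0.35] open 85.42110871467649 j [ 31.43  -1.4   86.48  -0.    94.86 132.51]
world delta [  24.43 -471.11 -106.  ] | in tool now [114.42 457.71 105.76]
rot tool deg [ 0.22 27.45 -1.07] | shift in target frame [ 44.95 459.71 142.9 ]
[242.12 209.47] [249.31 184.3 ]
```

View pics/g9.png

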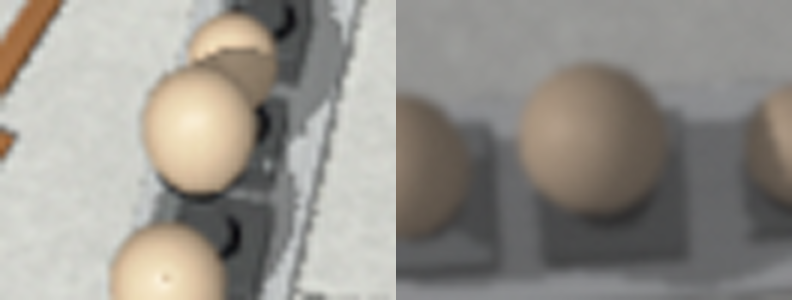

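Request:
{"api": "step_arm", "payload": {
  "moves": [
    [[3,14,0],[0,0,0],1],
    [[7,28,0],[0,0,0],1],
    [[7,28,0],[0,0,0],1],
    [[7,28,0],[0,0,0],1],
    [[7,28,0],[0,0,0],1],
    [[7,28,0],[0,0,0],1],
    [[7,28,0],[0,0,0],1],
    [[7,28,0],[0,0,0],1],
    [[7,28,0],[0,0,0],1],
    [[7,28,0],[0,0,0],1],
    [[7,28,0],[0,0,0],1],
    [[7,28,0],[0,0,0],1],
    [[7,28,0],[0,0,0],1],
    [[7,28,0],[0,0,0],1],
    [[7,28,0],[0,0,0],1],
    [[7,28,0],[0,0,0],1],
    [[7,24,0],[0,0,0],1],
    [[0,0,0],[0,0,0],1]
  ]
}}

```text
clock: 22.65
tool_pos: [419.0, -168.0, 218.1]
ee_rot: [3.125, -0.304, -0.001]
force: [-0.5, -0.4, -0.4]
opening: 85.6
```

Request:
{"api": "step_arm", "payload": {
  "moves": [
    [[0,0,8],[0,4,-0.2],1],
    [[0,0,8],[0,4,-0.2],1],
    [[0,0,8],[0,4,-0.2],1],
    [[0,0,8],[0,4,-0.2],1],
    [[0,0,8],[0,4,-0.2],1],
    [[0,0,8],[0,4,-0.1],1],
    [[0,0,0],[0,3.5,0],1],
    [[0,0,0],[0,0,0],1],
    [[0,0,0],[0,0,0],1]
  ]
}}

```text
clock: 23.4
tool_pos: [426.7, -165.1, 171.2]
ee_rot: [2.999, -0.257, 0.732]
force: [0.6, -0.6, 0.2]
opening: 85.1
```

Run:
```python
from plan import *
Rt=tool(-10,.48); w=np.array([445.4,-169,60])
rel(Rt,w-60*Rt[:,2])
```

```text
clock 23.4 tcp [ 426.71 -165.11  171.23] F [ 0.56 -0.57  0.2 ] open 85.07292027943951 j [-36.81 -25.55 115.27  13.04  65.93  60.21]
world delta [ -8.59   0.92 -58.01] | in tool now [-34.39   0.34  47.51]
rot tool deg [0.12 0.06 0.25] | shift in target frame [-34.44   0.59  47.48]
```

Request:
{"api": "step_arm", "payload": {
  "moves": [
    [[-8.5,0,12],[0,0,0],1],
    [[-8.5,0,12],[0,0,0],1],
    [[-8.5,0,12],[0,0,0],1],
    [[-8.5,0.5,11],[0,0,0],1],
    [[0,0,0],[0,0,0],1],
    [[0,0,0],[0,0,0],1],
    [[0,0,0],[0,0,0],1]
  ]
}}

```text
clock: 23.98
tool_pos: [420.0, -165.2, 115.6]
ee_rot: [2.997, -0.256, 0.735]
force: [-0.7, 0.7, 1.2]
opening: 85.3
```

```bash
python3 look.py g10 445 -169 62;python3 - <<'E'
from plan import *
Rt=tool(-10,.48); w=np.array([445.4,-169,60])
rel(Rt,w+21*Rt[:,2])
E
```

```text
[328.15 165.38] [372.44 279.9 ]
clock 24.0833 tcp [ 419.96 -165.23  115.67] F [-0.08 -0.37  0.86] open 85.26478697027197 j [-37.64 -24.33 121.02  14.33  59.18  57.39]
world delta [ 34.99  -5.45 -74.3 ] | in tool now [-3.06 -0.96 82.25]
rot tool deg [ 0.16 -0.11  0.27] | shift in target frame [-2.9  -0.71 82.26]
```

View pics/g10.png

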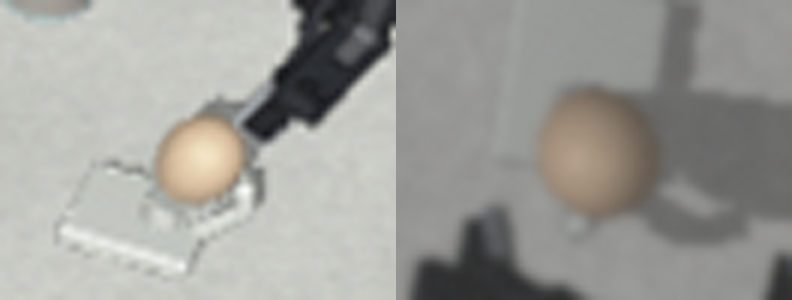

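Request:
{"api": "step_arm", "payload": {
  "moves": [
    [[-1,-0.4,10],[0,0,0.2],1],
    [[-1,-0.3,12],[0,0,0],1],
    [[-0.8,-0.2,12],[0,0,0],1],
    [[0,0,12],[0,0,0],1],
    [[0,0,12],[0,0,0],1],
    [[0,0,10],[0,0,0],1],
    [[0,0,8],[0,0,0],1],
    [[0,0,4],[0,0,0],1],
    [[0,0,0],[0,0,0],1],
    [[0,0,0],[0,0,0],1],
    [[0,0,0],[0,0,0],1]
  ]
}}

```text
clock: 25.0
tool_pos: [453.3, -170.2, 42.3]
ee_rot: [2.998, -0.262, 0.735]
force: [0.5, -0.8, 0.1]
opening: 85.1
```

```bash
python3 look.py g11 445 -169 62;python3 - <<'E'
from plan import *
Rt=tool(-10,.48); w=np.array([445.4,-169,60])
rel(Rt,w+19*Rt[:,2])
E
```

```text
[328.15 165.38] [372.44 279.9 ]
clock 25.1 tcp [ 453.2  -170.15   42.32] F [ 0.39  0.11 -0.38] open 85.45406059913421 j [-34.8  -13.79 122.85  15.32  46.57  57.05]
world delta [ 0.84 -0.37  0.83] | in tool now [ 1.18  0.22 -0.32]
rot tool deg [ 0.14 -0.05  0.02] | shift in target frame [ 1.18  0.22 -0.32]
```

View pics/g11.png

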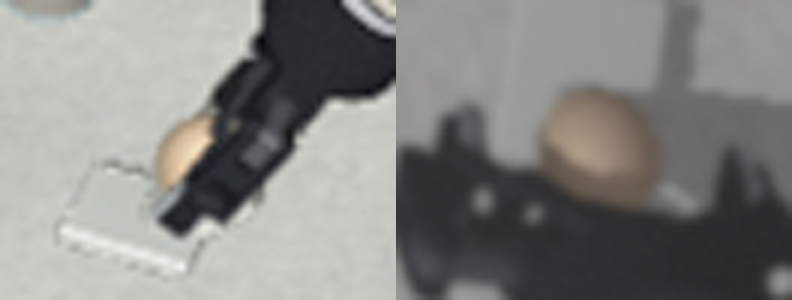

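Request:
{"api": "step_arm", "payload": {
  "moves": [
    [[1,0.2,0],[0,0,0],0.4],
    [[0,0,0],[0,0,0],0.3],
    [[0,0,0],[0,0,0],0.2],
    [[0,0,0],[0,0,0],0.1],
    [[0,0,0],[0,0,0],0.0],
    [[0,0,0],[0,0,0],-0.1],
    [[0,0,0],[0,0,0],-0.2],
    [[0,0,0],[0,0,0],-0.4],
    [[0,0,0],[0,0,0],-0.6],
    [[0,0,0],[0,0,0],-1],
    [[0,0,0],[0,0,0],-1]
  ],
  "force": 25
}}

```text
clock: 26.02
tool_pos: [453.7, -170.4, 42.1]
ee_rot: [2.998, -0.263, 0.733]
force: [-3.4, -1.2, 2.4]
opening: 40.5
```

Request:
{"api": "step_arm", "payload": {
  "moves": [
    [[1,0,-1.8],[0,0,0],-1],
    [[1,0,-1.8],[0,0,0],-1],
    [[2,0,-3.6],[0,0,0],-1],
    [[3,0,-5.4],[0,0,0],-1],
    [[5,0,-9],[0,0,0],-1],
    [[8,0,-16],[0,0,0],-1],
    [[10,0,-20],[0,0,0],-1],
    [[10,0,-20],[0,0,0],-1],
    [[10,0,-20],[0,0,0],-1],
    [[10,0,-20],[0,0,0],-1],
    [[7,0,-14],[0,0,0],-1],
    [[0,0,0],[0,0,0],-1],
    [[0,0,0],[0,0,0],-1]
  ]
}}

```text
clock: 27.1
tool_pos: [452.9, -169.9, 191.0]
ee_rot: [2.997, -0.262, 0.736]
force: [-0.3, 0.4, -0.9]
opening: 40.2
```

Run:
```python
from plan import *
for az in (93.2,-86.8):
    print(az); rel(tool(az,0),np.array([648.5,-57.6,190]))
```

```text
93.2
clock 27.1 tcp [ 452.91 -169.93  190.96] F [-0.35  0.39 -0.94] open 40.16641047549463 j [-34.8  -22.26 110.96  12.1   66.32  62.77]
world delta [195.59 112.33  -0.96] | in tool now [ 153.07 -144.68   80.69]
rot tool deg [  24.92  -19.51 -100.94] | shift in target frame [101.24 201.55   0.96]
-86.8
clock 27.1 tcp [ 452.91 -169.93  190.96] F [-0.35  0.39 -0.94] open 40.16641047549463 j [-34.8  -22.26 110.96  12.1   66.32  62.77]
world delta [195.59 112.33  -0.96] | in tool now [ 153.07 -144.68   80.69]
rot tool deg [-18.34 -23.43  75.22] | shift in target frame [-101.24 -201.55    0.96]
```

Request:
{"api": "step_arm", "payload": {
  "moves": [
    [[0,0,0],[0,-4,0],-1],
    [[0,0,0],[0,-4,0],-1],
    [[0,0,0],[0,-4,0],-1],
    [[0,0,0],[0,-4,0],-1],
    [[0,0,0],[0,-4,0],-1],
    [[0,0,0],[0,-4,0],-1],
    [[0,0,0],[0,-3.5,0],-1],
    [[0,0,0],[0,0,0],-1]
  ]
}}

```text
clock: 27.77
tool_pos: [453.1, -169.5, 186.9]
ee_rot: [-3.129, 0.273, 0.009]
force: [0.6, -0.5, -0.7]
opening: 40.5
```

Request:
{"api": "step_arm", "payload": {
  "moves": [
    [[0,0,0],[0,0,-6.9],-1],
    [[0,0,0],[0,0,-6.9],-1],
    [[0,0,0],[0,0,-6.9],-1],
    [[0,0,0],[0,0,-6.9],-1],
    [[0,0,0],[0,0,-6.9],-1],
    [[0,0,0],[0,0,-6.9],-1],
    [[0,0,0],[0,0,-6.9],-1],
    [[0,0,0],[0,0,-6.9],-1],
    [[0,0,0],[0,0,-6.9],-1],
    [[0,0,0],[0,0,-6.9],-1],
    [[0,0,0],[0,0,-6.9],-1],
    [[0,0,0],[0,0,-6.9],-1],
    [[0,0,0],[0,0,-6.9],-1],
    [[0,0,0],[0,0,-6.9],-1],
    [[0,0,0],[0,0,-6.6],-1],
    [[0,0,0],[0,0,0],-1],
    [[0,0,0],[0,0,0],-1]
  ]
}}

```text
clock: 29.18
tool_pos: [451.7, -169.4, 188.5]
ee_rot: [-2.162, -2.278, 0.003]
force: [0.3, -0.9, -0.6]
opening: 40.6
```

```bash
python3 - <<'E'
from plan import *
rel(tool(93.2,0),np.array([648.5,-57.6,190]))
E
python3 look.py g12 453 -170 190
```

```text
clock 29.1833 tcp [ 451.66 -169.38  188.47] F [ 0.27 -0.89 -0.63] open 40.605142881468396 j [-27.24  -2.91  91.43  -0.08  91.55 -30.23]
world delta [196.84 111.78   1.53] | in tool now [101.36 202.4   -1.94]
rot tool deg [-0.1   0.04 -0.21] | shift in target frame [100.62 202.77  -1.53]
[329.84 130.81] [388.21 275.27]
```

View pics/g12.png

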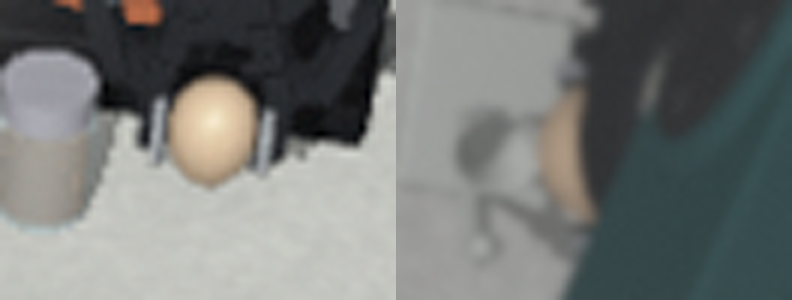

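```bash
python3 held.py small 331 127
```

```text
px 221 [324. 117.] [338. 135.]
tool dx 0.0 dz -21.1 tilt 11.1 deg dy -0.7 rms 0.16168986434392812 sig(0.4px) [0.4  0.43 2.91 0.22]
tip [ 451.02 -163.76  180.63] tip-tcp [-1.    5.77 -8.36]
```

Request:
{"api": "step_arm", "payload": {
  "moves": [
    [[5,10,0],[0,0,-0.2],-1],
    [[10,20,0],[0,0,0],-1],
    [[10,20,0],[0,0,0],-1],
    [[10,20,0],[0,0,0],-1],
    [[10,20,0],[0,0,0],-1],
    [[10,20,0],[0,0,0],-1],
    [[10,20,0],[0,0,0],-1],
    [[10,20,0],[0,0,0],-1],
    [[10,20,0],[0,0,0],-1],
    [[10,20,0],[0,0,0],-1],
    [[6,12,0],[0,0,0],-1],
    [[0,0,10],[0,0,0],-1],
    [[0,0,15],[0,0,0],-1],
    [[0,0,15],[0,0,0],-1],
    [[0,0,10],[0,0,0],-1],
    [[0,0,5],[0,0,0],-1],
    [[0,0,0],[0,0,0],-1],
    [[0,0,0],[0,0,0],-1],
    [[0,0,0],[0,0,0],-1]
  ]
}}

```text
clock: 30.87
tool_pos: [648.7, -57.4, 135.5]
ee_rot: [2.154, 2.284, -0.001]
force: [0.2, -0.2, -0.7]
opening: 40.6
```

```bash
python3 - <<'E'
from plan import *
rel(tool(93.2,0),np.array([648.5,-57.6,105]))
E
python3 look.py g13 648 -58 95
```

```text
clock 30.8667 tcp [648.7  -57.42 135.49] F [ 0.24 -0.16 -0.74] open 40.57575051765573 j [ -9.99  19.73  71.91  -0.1   88.27 -13.33]
world delta [ -0.2   -0.18 -30.49] | in tool now [-0.1  -0.25 30.49]
rot tool deg [0.07 0.12 0.14] | shift in target frame [-0.17 -0.21 30.49]
[252.35 171.98] [317.17 179.77]
```

View pics/g13.png

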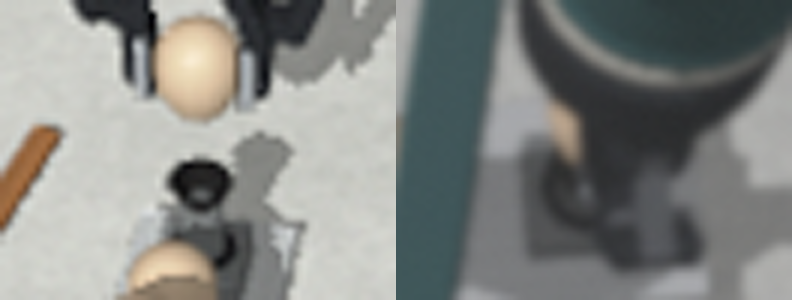

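```bash
cat > held2.py <<'E'
import sys
from fit import *
from rig import get_obs
S,T=pickle.load(open("last.pkl","rb"))
n=sys.argv[1]; seed=[float(v) for v in sys.argv[2:4]]
o=get_obs(); Rc=R.from_rotvec(o["ee_rot"]).as_matrix(); p0=o["tool_pos"]
c=maskpts(mask(S,seed,20)); flip=np.diag([1,-1,-1.])
def mk(t,sy):
  def res(p):
    E=eggpts(*DIM[n])-[0,0,DIM[n][2]]
    P=(E@flip.T@R.from_euler("xy",[p[3],t]).as_matrix().T+[p[0],p[1],p[2]])@Rc.T+p0
    return np.r_[supp(proj(S,P),th)-supp(c,th)-0.5,p[1]/3,p[3]/.3,p[0]/2.0]
  return res
for d in range(-15,19,3):
    f=least_squares(mk(np.radians(d),1),[0,0,-20,0]); r=f.fun[:48]
    print(d,"rms %.3f"%np.sqrt((r**2).mean()),"dx,dy,dz",f.x[:3],"tilt x deg %.1f"%np.degrees(f.x[3]))
E
python3 held2.py small 252 159
```

```text
-15 rms 0.312 dx,dy,dz [  0.46   0.8  -18.71] tilt x deg 1.5
-12 rms 0.264 dx,dy,dz [  0.38   0.76 -18.79] tilt x deg -0.0
-9 rms 0.226 dx,dy,dz [  0.29   0.76 -18.87] tilt x deg -0.5
-6 rms 0.202 dx,dy,dz [  0.2    0.74 -18.96] tilt x deg -1.3
-3 rms 0.204 dx,dy,dz [  0.09   0.74 -19.03] tilt x deg -1.2
0 rms 0.229 dx,dy,dz [ -0.01   0.74 -19.1 ] tilt x deg -1.3
3 rms 0.269 dx,dy,dz [ -0.11   0.71 -19.18] tilt x deg -2.1
6 rms 0.318 dx,dy,dz [ -0.22   0.7  -19.25] tilt x deg -2.5
9 rms 0.371 dx,dy,dz [ -0.32   0.71 -19.32] tilt x deg -1.8
12 rms 0.424 dx,dy,dz [ -0.42   0.7  -19.38] tilt x deg -2.0
15 rms 0.480 dx,dy,dz [ -0.51   0.72 -19.43] tilt x deg -1.1
18 rms 0.527 dx,dy,dz [ -0.59   0.71 -19.48] tilt x deg -1.2
```

Request:
{"api": "step_arm", "payload": {
  "moves": [
    [[0,0,0],[0,0,7],-1],
    [[0,0,0],[0,0,7],-1],
    [[0,0,0],[0,0,7],-1],
    [[0,0,0],[0,0,7],-1],
    [[0,0,0],[0,0,7],-1],
    [[0,0,0],[0,0,7],-1],
    [[0,0,0],[0,0,7],-1],
    [[0,0,0],[0,0,7],-1],
    [[0,0,0],[0,0,7],-1],
    [[0,0,0],[0,0,7],-1],
    [[0,0,0],[0,0,0],-1],
    [[0,0,0],[0,0,0],-1]
  ]
}}

```text
clock: 31.97
tool_pos: [648.5, -57.3, 135.1]
ee_rot: [3.074, 0.64, 0.0]
force: [-0.2, 0.2, -0.8]
opening: 40.5
```

```bash
python3 look.py g14 648 -58 125; python3 held2.py small 252 159
```

```text
[252.12 164.18] [318.48 176.33]
-15 rms 307.190 dx,dy,dz [ -5.68 -13.75 -11.25] tilt x deg 1124.0
-12 rms 307.458 dx,dy,dz [ -2.99  -7.09 -15.43] tilt x deg 1123.2
-9 rms 307.465 dx,dy,dz [ -2.9   -6.93 -15.52] tilt x deg 1122.9
-6 rms 307.451 dx,dy,dz [ -3.06  -7.32 -15.28] tilt x deg 1124.5
-3 rms 307.282 dx,dy,dz [ -4.84 -11.72 -12.5 ] tilt x deg 1124.6
0 rms 307.568 dx,dy,dz [ -2.11  -4.89 -16.84] tilt x deg 1123.3
3 rms 307.251 dx,dy,dz [ -5.29 -12.47 -12.06] tilt x deg 1124.8
6 rms 307.526 dx,dy,dz [ -2.48  -5.67 -16.35] tilt x deg 1122.5
9 rms 307.447 dx,dy,dz [ -3.33  -7.7  -15.06] tilt x deg 1121.6
12 rms 307.245 dx,dy,dz [ -5.37 -12.84 -11.82] tilt x deg 1120.8
15 rms 307.398 dx,dy,dz [ -3.91  -9.1  -14.15] tilt x deg 1120.8
18 rms 306.949 dx,dy,dz [ -8.66 -20.71  -7.07] tilt x deg 1120.9
```

View pics/g14.png

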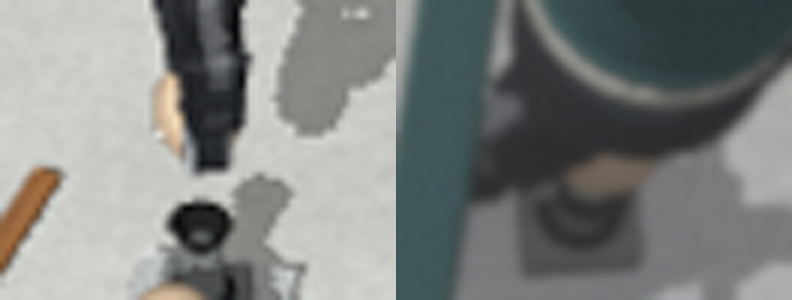

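Request:
{"api": "step_arm", "payload": {
  "moves": [
    [[0,0,0],[0,0,-7],-1],
    [[0,0,0],[0,0,-7],-1],
    [[0,0,0],[0,0,-7],-1],
    [[0,0,0],[0,0,-7],-1],
    [[0,0,0],[0,0,-4],-1],
    [[0,0,0],[0,0,0],-1],
    [[0,0,0],[0,0,0],-1]
  ]
}}

```text
clock: 32.65
tool_pos: [648.3, -57.2, 134.4]
ee_rot: [2.782, 1.458, -0.002]
force: [0.1, -1.0, 0.3]
opening: 40.3
```

```bash
python3 look.py g15 648 -58 125; python3 -c "
from plan import *
o=get_obs();print(o['clock'],o['tool_pos'])"
```

```text
[252.12 164.18] [318.48 176.33]
32.75 [648.25 -57.22 134.34]
```

View pics/g15.png

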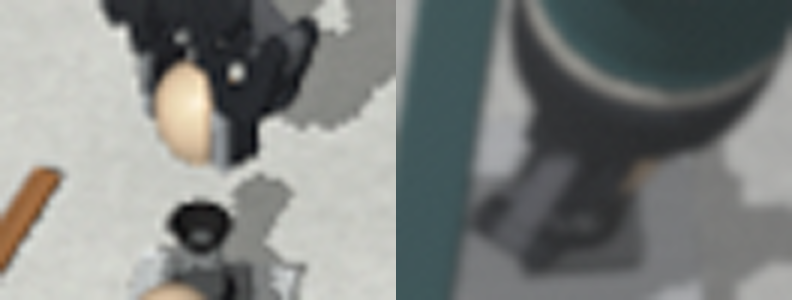

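Run:
```python
s=open("held2.py").read().replace("th)","t2)").replace("flip=np","t2=np.radians(np.arange(105,251,3)); flip=np").replace(":48","#").replace("[#]","[:len(t2)]")
import sys; sys.argv=["x","small","250","164"]
exec(s)
```

```text
-15 rms 0.368 dx,dy,dz [  0.54   0.57 -18.63] tilt x deg 15.6
-12 rms 0.328 dx,dy,dz [  0.54   0.55 -18.98] tilt x deg 15.0
-9 rms 0.292 dx,dy,dz [  0.5    0.55 -19.28] tilt x deg 13.7
-6 rms 0.261 dx,dy,dz [  0.46   0.54 -19.69] tilt x deg 11.7
-3 rms 0.232 dx,dy,dz [  0.4    0.49 -20.1 ] tilt x deg 10.8
0 rms 0.212 dx,dy,dz [  0.33   0.43 -20.58] tilt x deg 9.1
3 rms 0.198 dx,dy,dz [  0.25   0.33 -21.05] tilt x deg 8.2
6 rms 0.194 dx,dy,dz [  0.15   0.22 -21.54] tilt x deg 7.2
9 rms 0.197 dx,dy,dz [  0.05   0.09 -21.99] tilt x deg 7.4
12 rms 0.210 dx,dy,dz [ -0.06  -0.06 -22.5 ] tilt x deg 6.6
15 rms 0.227 dx,dy,dz [ -0.17  -0.22 -22.97] tilt x deg 6.7
18 rms 0.250 dx,dy,dz [ -0.29  -0.38 -23.42] tilt x deg 6.8
```

Run:
```python
s=open("held2.py").read().replace("th)","t2)").replace("flip=np","t2=np.radians(np.arange(105,251,3)); flip=np").replace(":48","#").replace("[#]","[:len(t2)]").replace("p[3]/.3","(p[3]+.02)/.01").replace("p[1]/3","(p[1]-.74)/.3")
import sys; sys.argv=["x","small","250","164"]
exec(s)
```

```text
-15 rms 0.444 dx,dy,dz [  0.94   0.75 -19.37] tilt x deg -1.1
-12 rms 0.403 dx,dy,dz [  0.85   0.75 -19.61] tilt x deg -1.1
-9 rms 0.364 dx,dy,dz [  0.73   0.75 -19.88] tilt x deg -1.1
-6 rms 0.329 dx,dy,dz [  0.59   0.75 -20.15] tilt x deg -1.1
-3 rms 0.296 dx,dy,dz [  0.42   0.74 -20.44] tilt x deg -1.1
0 rms 0.270 dx,dy,dz [  0.24   0.74 -20.73] tilt x deg -1.1
3 rms 0.252 dx,dy,dz [  0.04   0.74 -21.03] tilt x deg -1.1
6 rms 0.241 dx,dy,dz [ -0.19   0.73 -21.33] tilt x deg -1.1
9 rms 0.241 dx,dy,dz [ -0.43   0.73 -21.63] tilt x deg -1.1
12 rms 0.252 dx,dy,dz [ -0.68   0.73 -21.91] tilt x deg -1.1
15 rms 0.266 dx,dy,dz [ -0.94   0.72 -22.19] tilt x deg -1.1
18 rms 0.285 dx,dy,dz [ -1.21   0.72 -22.46] tilt x deg -1.1
```

Request:
{"api": "step_arm", "payload": {
  "moves": [
    [[0,0,0],[0,0,-6.4],-1],
    [[0,0,0],[0,0,-6.4],-1],
    [[0,0,0],[0,0,-6.4],-1],
    [[0,0,0],[0,0,-6.4],-1],
    [[0,0,0],[0,0,-6.4],-1],
    [[0,0,0],[0,0,-6],-1],
    [[0,0,0],[0,-4,0],-1],
    [[0,0,0],[0,0,0],-1],
    [[0,0,0],[0,0,0],-1]
  ]
}}

```text
clock: 33.5
tool_pos: [648.2, -56.3, 134.3]
ee_rot: [2.119, 2.249, -0.075]
force: [-0.3, -0.6, -0.6]
opening: 40.4
```

```bash
python3 look.py g16 648 -58 125; python3 held2.py small 252 160
python3 - <<'E'
from plan import *
Rt=tool(93.2,0)@R.from_euler("y",-4,degrees=True).as_matrix()
print(Rt)
# egg waist at tool (0.1,0.7,-20.5)
for h in (78+10,): rel(Rt,np.array([648.4,-57.6,h+30])-Rt@[0,0.5,-20.5])
E
```

```text
[252.12 164.18] [318.48 176.33]
-15 rms 0.365 dx,dy,dz [  0.56   0.79 -18.26] tilt x deg 2.8
-12 rms 0.320 dx,dy,dz [  0.47   0.8  -18.34] tilt x deg 2.4
-9 rms 0.281 dx,dy,dz [  0.38   0.8  -18.43] tilt x deg 2.0
-6 rms 0.255 dx,dy,dz [  0.29   0.8  -18.49] tilt x deg 1.5
-3 rms 0.244 dx,dy,dz [  0.19   0.76 -18.56] tilt x deg -0.0
0 rms 0.252 dx,dy,dz [  0.08   0.75 -18.64] tilt x deg -0.4
3 rms 0.281 dx,dy,dz [ -0.03   0.75 -18.69] tilt x deg -0.4
6 rms 0.321 dx,dy,dz [ -0.14   0.77 -18.76] tilt x deg 0.1
9 rms 0.371 dx,dy,dz [ -0.25   0.77 -18.82] tilt x deg 0.0
12 rms 0.423 dx,dy,dz [ -0.36   0.76 -18.87] tilt x deg -0.2
15 rms 0.474 dx,dy,dz [ -0.46   0.78 -18.94] tilt x deg 0.4
18 rms 0.527 dx,dy,dz [ -0.57   0.76 -18.98] tilt x deg 0.2
[[-0.06  1.    0.  ]
 [ 1.    0.06 -0.07]
 [-0.07  0.   -1.  ]]
clock 33.6 tcp [648.24 -57.16 134.36] F [-0.05 -0.96 -0.25] open 40.52865090533696 j [ -8.04  19.44  72.51  -3.98  87.3  -11.23]
world delta [ -0.26  -1.9  -36.81] | in tool now [ 0.72 -0.34 36.85]
rot tool deg [-0.03  0.04  0.15] | shift in target frame [ 0.69 -0.36 36.85]
```

Request:
{"api": "step_arm", "payload": {
  "moves": [
    [[-1,-0.4,6],[0,0,0],-1],
    [[0,0,10],[0,0,0],-1],
    [[0.6,0,10],[0,0,0],-1],
    [[0.6,0,8],[0,0,0],-1],
    [[0.4,0,4],[0,0,0],-1],
    [[0,0,0],[0,0,0],-1],
    [[0,0,0],[0,0,0],-1],
    [[0,0,0],[0,0,0],-1]
  ]
}}

```text
clock: 34.27
tool_pos: [648.2, -59.4, 96.7]
ee_rot: [2.119, 2.247, -0.076]
force: [-0.3, -0.1, -0.7]
opening: 40.3
```

```bash
python3 look.py g17 648 -58 95
python3 - <<'E'
from plan import *
Rt=tool(93.2,0)@R.from_euler("y",-4,degrees=True).as_matrix()
rel(Rt,np.array([648.4,-57.6,78+30])-Rt@[0,0.5,-20.5])
E
```

```text
[252.35 171.98] [317.17 179.77]
clock 34.3667 tcp [648.41 -59.38  97.23] F [-0.43 -0.2  -0.44] open 40.64943360906058 j [ -8.21  20.67  75.22  -4.05  83.25 -11.13]
world delta [-0.43  0.32 -9.68] | in tool now [ 1.04 -0.42  9.63]
rot tool deg [0.05 0.11 0.16] | shift in target frame [ 1.02 -0.41  9.64]
```

View pics/g17.png

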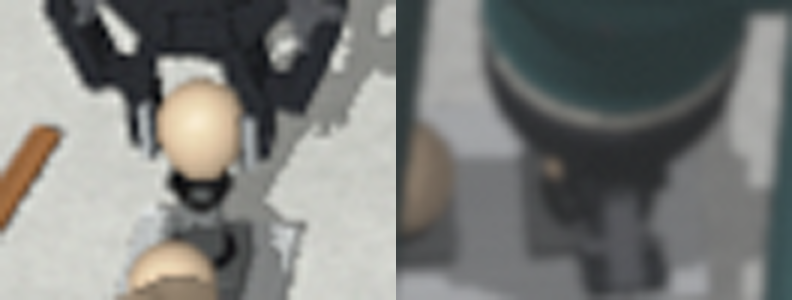

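Request:
{"api": "step_arm", "payload": {
  "moves": [
    [[0.1,-0.3,0.8],[0,0,0],-1],
    [[0.1,0,0.8],[0,0,0],-1],
    [[0.1,0,0.8],[0,0,0],-1],
    [[0.1,0,0.8],[0,0,0],-1],
    [[0,0,0],[0,0,0],-1],
    [[0,0,0],[0,0,0],-1]
  ]
}}

```text
clock: 34.87
tool_pos: [647.5, -59.2, 93.0]
ee_rot: [2.119, 2.248, -0.077]
force: [-0.1, -0.4, -0.2]
opening: 40.4
```

Request:
{"api": "step_arm", "payload": {
  "moves": [
    [[0.1,0.3,0.7],[0,0,0],-1],
    [[0.1,0.3,0.7],[0,0,0],-1],
    [[0,0,0],[0,0,0],-1],
    [[0,0,0],[0,0,0],-1]
  ]
}}

```text
clock: 35.2
tool_pos: [648.1, -59.1, 91.6]
ee_rot: [2.119, 2.248, -0.077]
force: [-0.4, 0.6, -0.4]
opening: 40.5
```

Request:
{"api": "step_arm", "payload": {
  "moves": [
    [[0.1,0,0.7],[0,0,0],-1],
    [[0.1,0,0.7],[0,0,0],-1],
    [[0,0,0],[0,0,0],-1],
    [[0,0,0],[0,0,0],-1]
  ]
}}

```text
clock: 35.53
tool_pos: [648.1, -58.9, 90.2]
ee_rot: [2.119, 2.248, -0.077]
force: [-0.1, -1.0, -1.2]
opening: 40.9
```

Request:
{"api": "step_arm", "payload": {
  "moves": [
    [[0.1,0,0.7],[0,0,0],-1],
    [[0.1,0,0.7],[0,0,0],-1],
    [[0,0,0],[0,0,0],-1],
    [[0,0,0],[0,0,0],-1]
  ]
}}

```text
clock: 35.87
tool_pos: [648.1, -58.8, 88.8]
ee_rot: [2.119, 2.248, -0.077]
force: [-0.3, 0.1, -0.4]
opening: 40.2
```

Request:
{"api": "step_arm", "payload": {
  "moves": [
    [[0.1,0,0.6],[0,0,0],-1],
    [[0,0,0.6],[0,0,0],-1],
    [[0,0,0],[0,0,0],-1],
    [[0,0,0],[0,0,0],-1]
  ]
}}

```text
clock: 36.2
tool_pos: [648.1, -58.8, 87.6]
ee_rot: [2.119, 2.248, -0.077]
force: [-0.4, -0.2, -0.4]
opening: 40.6
```

Request:
{"api": "step_arm", "payload": {
  "moves": [
    [[0.1,0,0.6],[0,0,0],-1],
    [[0,0,0.6],[0,0,0],-1],
    [[0,0,0],[0,0,0],-1],
    [[0,0,0],[0,0,0],-1]
  ]
}}

```text
clock: 36.53
tool_pos: [648.1, -58.8, 86.4]
ee_rot: [2.119, 2.248, -0.077]
force: [0.7, -0.1, -0.4]
opening: 40.7
```

Request:
{"api": "step_arm", "payload": {
  "moves": [
    [[0.1,0,0.6],[0,0,0],-1],
    [[0,0,0.6],[0,0,0],-1],
    [[0,0,0],[0,0,0],-1],
    [[0,0,0],[0,0,0],-1]
  ]
}}

```text
clock: 36.87
tool_pos: [648.1, -58.8, 85.2]
ee_rot: [2.119, 2.248, -0.077]
force: [-0.5, -0.8, -0.7]
opening: 40.3
```

Request:
{"api": "step_arm", "payload": {
  "moves": [
    [[0.1,0,0.6],[0,0,0],-1],
    [[0,0,0.6],[0,0,0],-1],
    [[0,0,0],[0,0,0],-1],
    [[0,0,0],[0,0,0],-1]
  ]
}}

```text
clock: 37.2
tool_pos: [648.1, -58.8, 84.0]
ee_rot: [2.119, 2.248, -0.077]
force: [-0.8, -0.1, -0.5]
opening: 40.2
```

Request:
{"api": "step_arm", "payload": {
  "moves": [
    [[0.1,0,0.6],[0,0,0],-1],
    [[0,0,0.6],[0,0,0],-1],
    [[0,0,0],[0,0,0],-1],
    [[0,0,0],[0,0,0],-1]
  ]
}}

```text
clock: 37.53
tool_pos: [648.2, -58.8, 82.8]
ee_rot: [2.119, 2.248, -0.077]
force: [0.9, 0.4, -0.8]
opening: 40.7
```

Request:
{"api": "step_arm", "payload": {
  "moves": [
    [[0.1,0,0.6],[0,0,0],-1],
    [[0,0,0.6],[0,0,0],-1],
    [[0,0,0],[0,0,0],-1],
    [[0,0,0],[0,0,0],-1]
  ]
}}

```text
clock: 37.87
tool_pos: [648.5, -58.8, 82.1]
ee_rot: [2.119, 2.247, -0.076]
force: [0.1, 0.0, 0.3]
opening: 40.6
```

```bash
python3 look.py g18 648 -58 95
```

```text
[252.35 171.98] [317.17 179.77]
```

View pics/g18.png

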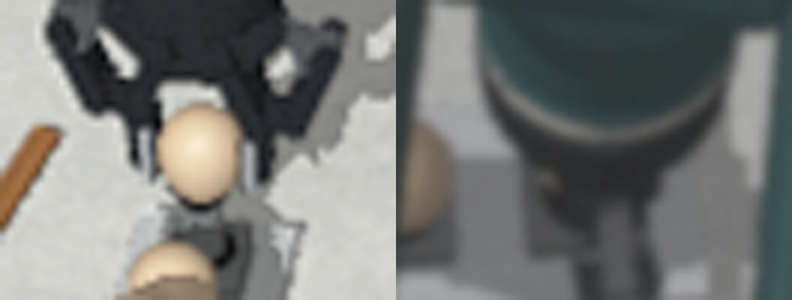

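Contact is beginning, as the z motion shortened and the force rose.

Request:
{"api": "step_arm", "payload": {
  "moves": [
    [[0,0,0.6],[0,0,0],-1],
    [[0,0,0],[0,0,0],-1],
    [[0,0,0],[0,0,0],-1]
  ]
}}

```text
clock: 38.22
tool_pos: [648.5, -58.8, 81.5]
ee_rot: [2.119, 2.247, -0.076]
force: [0.9, -0.6, 1.8]
opening: 40.6
```

Request:
{"api": "step_arm", "payload": {
  "moves": [
    [[0,0,0.4],[0,0,0],-1],
    [[0,0,0],[0,0,0],-1],
    [[0,0,0],[0,0,0],-1]
  ]
}}

```text
clock: 38.47
tool_pos: [648.5, -58.9, 81.2]
ee_rot: [2.119, 2.247, -0.076]
force: [0.3, 0.3, 2.2]
opening: 40.7
```

Request:
{"api": "step_arm", "payload": {
  "moves": [
    [[0,0,0],[0,0,0],-0.1],
    [[0,0,0],[0,0,0],-0.05],
    [[0,0,0],[0,0,0],0],
    [[0,0,0],[0,0,0],0.05],
    [[0,0,0],[0,0,0],0.1],
    [[0,0,0],[0,0,0],0.2],
    [[0,0,0],[0,0,0],0.4],
    [[0,0,0],[0,0,0],0.6],
    [[0,0,0],[0,0,0],0.7],
    [[0,0,0],[0,0,0],0.7]
  ]
}}

```text
clock: 39.3
tool_pos: [648.0, -58.8, 80.5]
ee_rot: [2.12, 2.248, -0.077]
force: [-0.2, 0.6, -0.0]
opening: 72.8
```

```bash
python3 look.py g19 648 -58 95
```

```text
[252.35 171.98] [317.17 179.77]
```

View pics/g19.png

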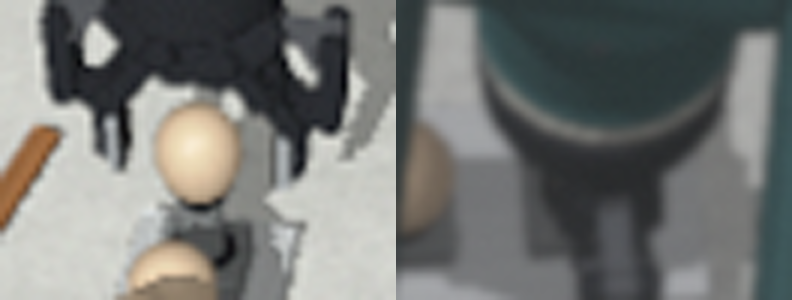

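Standing free. I'll retreat straight up along the tool axis, then back toward the robot.

Request:
{"api": "step_arm", "payload": {
  "moves": [
    [[0,0,-3],[0,0,0],0.8],
    [[-0.3,0,-5],[0,0,0],0.9],
    [[-0.6,0,-10],[0,0,0],1],
    [[-1,0,-20],[0,0,0],1],
    [[-2,0,-30],[0,0,0],1],
    [[-2,0,-30],[0,0,0],1],
    [[-2,0,-30],[0,0,0],1],
    [[0,-20,0],[0,0,0],1],
    [[-10,-25,0],[0,0,0],1],
    [[-15,-25,0],[0,0,0],1],
    [[-15,-25,0],[0,0,0],1],
    [[-15,-25,0],[0,0,0],1],
    [[-15,-25,0],[0,0,0],1],
    [[-15,-25,0],[0,0,0],1],
    [[-15,-25,0],[0,0,0],1],
    [[-15,-25,0],[0,0,0],1],
    [[-15,-20,0],[0,0,0],1],
    [[0,0,0],[0,0,0],1],
    [[0,0,0],[0,0,0],1]
  ]
}}

```text
clock: 40.98
tool_pos: [415.9, -201.8, 220.0]
ee_rot: [2.12, 2.243, -0.075]
force: [0.4, -0.1, 0.5]
opening: 85.5
```

```bash
cat > end.py <<'E'
from fit import *
from rig import *
S=snapshot("side");T=snapshot("top")
pickle.dump((S,T),open("last.pkl","wb"))
cv2.imwrite("pics/endS.png",S["img"][:,:,::-1]);cv2.imwrite("pics/endT.png",T["img"][:,:,::-1])
im=lambda s,x,y,w,h,k:cv2.resize(s["img"][y:y+h,x:x+w,::-1],None,fx=k,fy=k,interpolation=cv2.INTER_CUBIC)
cv2.imwrite("pics/endZ.png",np.vstack([im(T,195,160,150,60,5),im(S,200,150,150,60,5)]))
print(get_obs()["clock"],get_obs()["tool_pos"])
E
python3 end.py
```

```text
41.0833 [ 416.77 -200.91  219.26]
```

View pics/endS.png

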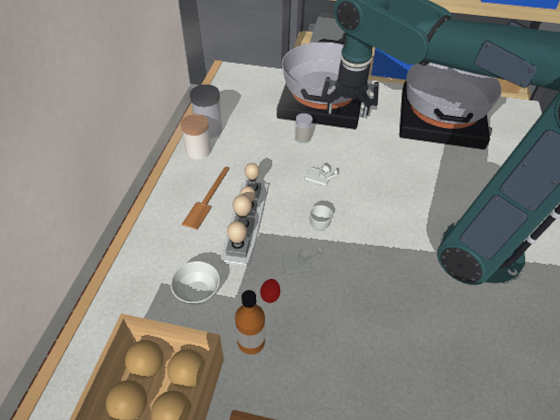

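View pics/endZ.png

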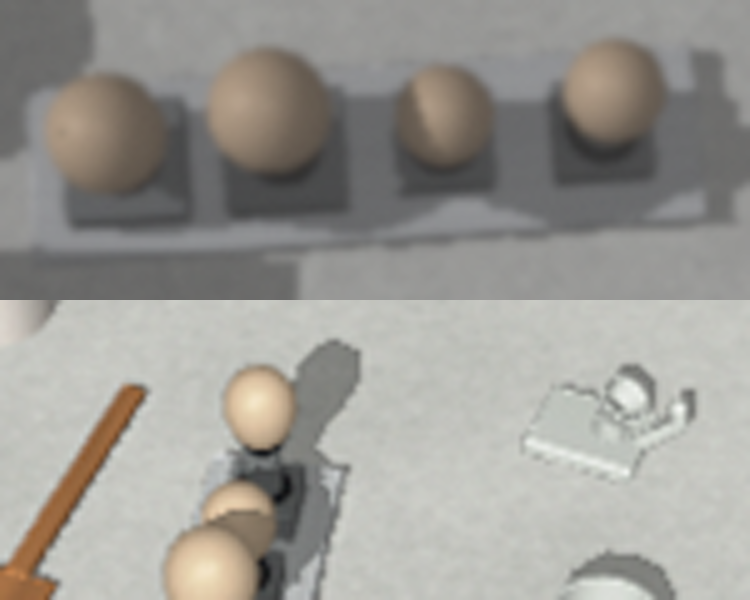

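Run:
```python
from fit import *
S,T=pickle.load(open("last.pkl","rb"))
def crn(m): return maskpts(m)
for n,pt in (("large",(641,80.7,73)),("small",(648.4,-57.6,71))):
    W=DIM[n][2]; w=np.array(pt)+[0,0,W]; a=proj(S,w)[0]; b=proj(T,w)[0]
    ms=mask(S,a,17);mt=mask(T,b,17); print(n,ms.sum(),mt.sum())
    ts=np.radians(np.arange(0,265,5)) if n=="large" else th   # egg behind in the side view for the large one
    def res(p):
        ax=R.from_euler("xy",[p[3],p[4]]).as_matrix(); P=eggpts(*DIM[n])@ax.T+p[:3]
        return np.r_[supp(proj(S,P),ts)-supp(crn(ms),ts)-.5,supp(proj(T,P),th)-supp(crn(mt),th)-.5,(p[0]-pt[0])/2,(p[1]-pt[1])/2]
    f=least_squares(res,np.r_[pt,0,0],loss="soft_l1"); print(f.x[:3],"tilt about x,y deg",np.degrees(f.x[3:]),"rms",np.sqrt((res(f.x)**2).mean()))
```

```text
large 437 441
[640.96  86.4   75.98] tilt about x,y deg [ 7.15 -0.22] rms 1.2447277902962712
small 191 292
[650.62 -57.51  70.61] tilt about x,y deg [-0.71 -0.8 ] rms 0.4502072751989189
```

Run:
```python
from fit import *
S,T=pickle.load(open("last.pkl","rb"))
n="large";pt=(641,80.7,73)
w=np.array(pt)+[0,0,37]; a=proj(S,w)[0]; b=proj(T,w)[0]
ms=mask(S,a,13.5);mt=mask(T,b,15); c=maskpts(ms); print(a,c.min(0),c.max(0),mt.sum())
for lo,hi in ((80,215),(100,250)):
    ts=np.radians(np.arange(lo,hi,5))
    def res(p):
        ax=R.from_euler("xy",[p[3],p[4]]).as_matrix(); P=eggpts(*DIM[n])@ax.T+p[:3]
        return np.r_[supp(proj(S,P),ts)-supp(c,ts)-.5,supp(proj(T,P),th)-supp(maskpts(mt),th)-.5,(p[0]-pt[0])/2,(p[1]-pt[1])/2]
    f=least_squares(res,np.r_[pt,0,0],loss="soft_l1"); print(f.x[:3],"tilt",np.degrees(f.x[3:]),"rms",np.sqrt((res(f.x)**2).mean()))
```

```text
[241.87 204.3 ] [233. 191.] [253. 216.] 441
[642.08  81.35  72.66] tilt [-1.16 -0.91] rms 0.4121916021670197
[642.1   82.47  74.41] tilt [ 0.84 -1.17] rms 0.5974336559291552
```

Both eggs are upright to about 1–2°, everything else is in place, and the robot is clear of it all.

```bash
python3 -c "
from rig import *
print(finish_job(), get_obs()['clock'])"
```

```text
the job is handed in; nothing more can be done
the job is handed in; nothing more can be done
```

Both eggs are standing pointed end down in their own dimples, the large one in the wide dimple and the small one in the narrow one. I handed the job in at about 41 s of the 67 s allowed.

- **Lowering:** I lowered each egg in small steps until the force reading rose. Contact came to about 3–4 N on the large egg and 3 N on the small one, against the 12 N limit. I then opened the fingers slowly with the egg already resting in its cup.
- **Final positions:** In the last pictures both eggs stand free. A fit to their outlines puts them about 1–2° from vertical with their tips near z = 73 mm and 71 mm, which agrees with where I felt contact.
- **Surroundings:** The kept eggs, teacup, bottle, jar, bowl, spatula and red look-alike appear where they were. I checked those by eye only.

**Checks that disagreed:**
- While I held the small egg, fits from different views put its tilt at −4°, +7° and +11°. I corrected by 4° as a compromise, and the final fit shows it upright.
- The first final fit of the large egg gave 7° of tilt. Its outline had merged with the kept eggs, and refitting without them gave 1–2°.

After releasing the large egg I briefly moved the arm the wrong way in y. It was well above everything and touched nothing.

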